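# Find the key that switches on the curing station

## Task

One of the three keys in the sloped stand turns the curing station's key switch: try them until you find it, turn it clockwise as far as it goes and leave it in the switch, fully home and on. Every other key must end fully home in a slot of the stand, and the bottle, jar, cup and bracket must stay where they are.

Things in the scene. Friction and masses are not known exactly. Their poses are not given: they have to be found in the camera images.
- key1: steel key, 118 mm long. Origin: on its axis, at the underside of the collar that it sits on. z from blade to bow, x along their width, y through their thickness. Bow (flat head to hold) 50 wide, 12 thick, 8 to 56 mm above the origin; collar 50 x 16, 0 to 8 mm; blade 40 x 8, to 62 mm below. Alike but for notches in the blade edges (both edges the same: works either way round); which fits varies. About 0.15 kg
- key2: steel key, 118 mm long. Origin: on its axis, at the underside of the collar that it sits on. z from blade to bow, x along their width, y through their thickness. Bow (flat head to hold) 50 wide, 12 thick, 8 to 56 mm above the origin; collar 50 x 16, 0 to 8 mm; blade 40 x 8, to 62 mm below. Alike but for notches in the blade edges (both edges the same: works either way round); which fits varies. About 0.15 kg
- key3: steel key, 118 mm long. Origin: on its axis, at the underside of the collar that it sits on. z from blade to bow, x along their width, y through their thickness. Bow (flat head to hold) 50 wide, 12 thick, 8 to 56 mm above the origin; collar 50 x 16, 0 to 8 mm; blade 40 x 8, to 62 mm below. Alike but for notches in the blade edges (both edges the same: works either way round); which fits varies. About 0.15 kg
- stand: grey key stand, fixed, 235 mm wide (y), 140 deep, 105 high; origin at its foot below the middle slot's mouth. Its top slopes 30 degrees, facing front (-x) and up; the slots' axis out of it is (-0.5, 0, 0.866) in the stand's frame. Three slots along y, 75 mm apart; at the start each holds a key, bow width up the slope, leaning 30 degrees to the front
- slot1 (a point): centre of the mouth of a slot in the stand's sloped face, 85 mm above the table: a key that is fully home has its origin here. The slot is 43 x 11 mm, long side up the slope, 64 mm deep, its walls square to the sloped face, mouth bevelled 3 mm
- slot2 (a point): centre of the mouth of a slot in the stand's sloped face, 85 mm above the table: a key that is fully home has its origin here. The slot is 43 x 11 mm, long side up the slope, 64 mm deep, its walls square to the sloped face, mouth bevelled 3 mm
- slot3 (a point): centre of the mouth of a slot in the stand's sloped face, 85 mm above the table: a key that is fully home has its origin here. The slot is 43 x 11 mm, long side up the slope, 64 mm deep, its walls square to the sloped face, mouth bevelled 3 mm
- console: key switch of the curing station: white painted box fixed to the table, 126 x 126 x 105 mm, origin at the centre of its foot, z up, with a dark round lock barrel in the middle of its top. Before it is turned, the keyhole's long side lies along the console's x
- keyhole (a point): centre of the keyhole's mouth on top of the barrel, 107 mm above the table: the origin of a key that is fully home (collar flat on the barrel) is here. The hole is 43 x 11 mm, vertical, bevelled 3 mm, and takes the whole blade of every key
- barrel (a joint): turn of the lock barrel, rad: 0 = off, as found; grows clockwise seen from above; stop (on) at 1.4. Stays where left (friction 0.06 N m). Any key turns it 0.35 to 0.6, where a wrong one runs hard against wards inside; the right one, fully home, goes freely to the stop. Turn a key back to about 0 before pulling it out
- resin: amber bottle, 66 mm across, 170 mm high, standing; origin at its foot (bystander, leave it where it is)
- jar: white jar, 56 mm across, 70 mm high, standing beside the console; origin at its foot (bystander, leave it where it is)
- cup: clear cup, 72 mm across the rim, 90 mm high, standing beside the stand; origin at its foot (bystander, leave it where it is)
- bracket: greenish clear printed angle bracket, 70 x 40 x 48 mm, behind the stand; origin at its foot (bystander, leave it where it is)
Mind the look-alikes: they are no part of the job. What is shaped like the key2 but pink or red is not meant.

How it is judged (in metres and radians):
At the end, for the whole second after the job is handed in: Barrel past 1.2 rad with one key in it, upright within 0.12 rad and home (origin within 5 mm sideways, 4 mm in height of the keyhole); each other key home in a slot (origin within 8 mm of its mouth, leaning 0.4 to 0.65 rad); all keys at rest (value of joint barrel above 1.2 rad and (((horizontal distance between key1 and keyhole below 0.005 m and z of key1 in the frame of keyhole between -0.004 and 0.004 m and angle between key1's own z axis and vertical below 0.12 rad and linear speed of key1 below 0.02 m/s) and ((distance between key2 and slot1 below 0.008 m or distance between key2 and slot2 below 0.008 m or distance between key2 and slot3 below 0.008 m) and angle between key2's own z axis and vertical between 0.4 and 0.65 rad and linear speed of key2 below 0.02 m/s) and ((distance between key3 and slot1 below 0.008 m or distance between key3 and slot2 below 0.008 m or distance between key3 and slot3 below 0.008 m) and angle between key3's own z axis and vertical between 0.4 and 0.65 rad and linear speed of key3 below 0.02 m/s)) or ((horizontal distance between key2 and keyhole below 0.005 m and z of key2 in the frame of keyhole between -0.004 and 0.004 m and angle between key2's own z axis and vertical below 0.12 rad and linear speed of key2 below 0.02 m/s) and ((distance between key1 and slot1 below 0.008 m or distance between key1 and slot2 below 0.008 m or distance between key1 and slot3 below 0.008 m) and angle between key1's own z axis and vertical between 0.4 and 0.65 rad and linear speed of key1 below 0.02 m/s) and ((distance between key3 and slot1 below 0.008 m or distance between key3 and slot2 below 0.008 m or distance between key3 and slot3 below 0.008 m) and angle between key3's own z axis and vertical between 0.4 and 0.65 rad and linear speed of key3 below 0.02 m/s)) or ((horizontal distance between key3 and keyhole below 0.005 m and z of key3 in the frame of keyhole between -0.004 and 0.004 m and angle between key3's own z axis and vertical below 0.12 rad and linear speed of key3 below 0.02 m/s) and ((distance between key1 and slot1 below 0.008 m or distance between key1 and slot2 below 0.008 m or distance between key1 and slot3 below 0.008 m) and angle between key1's own z axis and vertical between 0.4 and 0.65 rad and linear speed of key1 below 0.02 m/s) and ((distance between key2 and slot1 below 0.008 m or distance between key2 and slot2 below 0.008 m or distance between key2 and slot3 below 0.008 m) and angle between key2's own z axis and vertical between 0.4 and 0.65 rad and linear speed of key2 below 0.02 m/s)))); the robot touches nothing.
It fails at once if the resin is pushed more than 30 mm or tipped over (distance of resin from where it was at the start of the episode above 0.03 m or angle between resin's own z axis and vertical above 0.5 rad).
It fails at once if the jar is pushed more than 30 mm or tipped over (distance of jar from where it was at the start of the episode above 0.03 m or angle between jar's own z axis and vertical above 0.5 rad).
It fails at once if the cup is pushed more than 30 mm or tipped over (distance of cup from where it was at the start of the episode above 0.03 m or angle between cup's own z axis and vertical above 0.5 rad).
It fails at once if the bracket is pushed more than 30 mm or tipped over (distance of bracket from where it was at the start of the episode above 0.03 m or angle between bracket's own z axis and vertical above 0.5 rad).
It also fails if it takes over 72 s, if anything falls off the work surface, if the arm or the gripper's body presses on something with over 40 N, if the wrist force passes 120 N, or if a joint passes its speed limit or range.

## Robot

A 6-joint arm with a two-finger parallel gripper is mounted at the origin on the work surface. World frame = base frame: x ahead of the robot, y to its left, z up, the work surface at z = 0. Lengths are in mm, angles in rad, forces in N, time in s.
With the tool pointing down it reaches from about 350 to 875 mm from the base axis. Payload 4.2 kg.
Tool frame: the origin (TCP) lies midway between the tips of the shut fingers; the grasp point (between the pads) lies 19 mm behind it (arm.grasp_offset is the distance from the TCP to the grasp point, in mm); z points along the fingers, y is the direction in which the jaws open and shut (so a half turn about z gives the same grasp; the last joint's range is limited). The gripper opens to 85 mm and grips with 20 to 120 N. Pads are 22 mm wide; open, the fingers measure 114 mm over their backs; the gripper's body (76 mm by 85 mm) begins 54 mm behind the grasp point. The pads swing forward as they close: fully open they stand 13 mm farther back than shut.
Start: joints at [1.542, 0.385, 0.008, 0, -1.194, -0.259], TCP at [177.37, 599.282, 231.312] pointing down, gripper open.
Joint ranges: [-3.14, 3.14], [-1.21, 2.06], [-1.07, 1.41], [-3.16, 2.05], [-2.99, -0.16], [-3.1, 3.1]. Speed limits (rad/s): [2.79, 2.79, 3.14, 3.14, 3.14, 3.14].

## Interface

Orientations are given as a unit quaternion [x, y, z, w].
In Python, from bench import arm gives the robot as it stands.
- The arm moves only by the tool move_arm, never from a script. Its argument "moves" is a list of rows, each an object with "gripper": the gripper's target within -1 to 1 (fully open at 1, half-way at 0, shut at -1); "xyz": the shift along the tool's x, y, z in cm, a list of three; "angular": the turn, a rotation vector about the tool's x, y, z in rad, a list of three. In form: [{"gripper": gripper, "xyz": [dx, dy, dz], "angular": [wx, wy, wz]}, ...]. A call has 1 to 10 rows; each row is the pose to reach, as a shift and turn from the pose commanded when the call began, along the tool's axes at that moment; what a row does not reach only later rows make up. A row lasts 1/8 s, in which the tool goes at most 62.5 mm and 10.7 degrees, less where a joint would pass 70% of its speed; a pose out of reach is approached as far as the arm can. A call with a gripper value outside its range is refused whole. The fingers move at their own pace and stop on an object; the grip force is fixed at half the most. Time passes only in rows, so rows that repeat a pose let the fingers close. It gives the time, the measured TCP pose, the force and the opening at its end, in the units of the state.
- arm.read_state(): the state, without advancing time (a new reading comes with each control period).
- arm.get_image(name): name is "scene" or "top" or "wrist"; returns (picture, depth): 384x512x3 uint8, blue, green, red; 384x512 float32, mm along the optical axis (not along the pixel's ray), 0 where there is no reading.
- arm.get_calibration(name): a dict with "camera_matrix" (3x3 intrinsics, pixels), "R" (3x3) and "t" (3): a world point X has camera coordinates R X + t. Camera axes: x right, y down, z forward; pixel columns grow to the right and rows downward; lengths in mm; the calibration is good to about 2 mm. A picture is of the moment at which its call begins: read the wrist's pose just before it. get_calibration takes no time and is no camera call; for the wrist camera it gives the pose at the moment of the call.
- arm.job_done(): hands the job in, once; it reports no verdict.
The state is a dict: "clock": time; "joints": joint angles; "joint_vel": joint speeds; "joint_efforts": joint torques, N m; "position": TCP position; "ee_rot": TCP orientation; "contact_force": force on the tool from outside, world axes, zero at the start; "wrist_torque": the same for the moment, N m; "gripper_width": finger opening in mm.
Only numpy, scipy, OpenCV 4.12 (cv2) and the standard library are available. Lean on these libraries where they do the work, as an engineer would, in place of code of your own. Each camera call takes 0.05 s, during which the arm holds its last target. There are 200 camera calls.

## Working session

There is one attempt and no reset: what is moved stays moved. The work goes in short steps, Python scripts to look and compute and a tool call to move; the robot and the scene stay as the last step left them, time stands still between calls to the robot, and variables do not carry over. Pictures are saved under pics/ and viewed, about 8 in all and at most 12, crops included, and the job is handed in when it is done.

Besides the shell and the picture viewer there is one more tool, called after "Request:" by a JSON object that holds its "api" and its "payload". move_arm: Moves the arm, as the interface text tells. Its arguments: {"type":"object","properties":{"moves":{"type":"array","items":{"type":"object","properties":{"gripper":{"type":"number"},"xyz":{"type":"array","items":{"type":"number"}},"angular":{"type":"array","items":{"type":"number"}}}}}},"required":["moves"]}

```bash
mkdir -p pics; ls; python3 - <<'E'
from bench import arm
import cv2,numpy as np
print(arm.read_state())
ims=[]
for n in("scene","top"):
    p,d=arm.get_image(n); c=arm.get_calibration(n); np.savez(n+".npz",p=p,d=d,K=c["camera_matrix"],R=c["R"],t=c["t"])
    print(n,c, d.min(),d.max()); cv2.imwrite(f"pics/{n}.png",cv2.resize(p,(800,600),interpolation=cv2.INTER_CUBIC))
E
```

```text
pics
{'clock': 0.0, 'joints': array([ 1.54159288e+00,  3.85603811e-01,  6.59286712e-03, -4.98365982e-04,
       -1.19399782e+00, -2.58593218e-01]), 'joint_vel': array([ 1.47837366e-04, -5.29807508e-04, -3.95387119e-05,  1.28572097e-03,
       -3.50518675e-04,  3.87499324e-03]), 'joint_efforts': array([ 3.27971811e-04, -3.92290628e+01,  1.88403010e+01,  4.18652639e+00,
       -4.65450576e-03, -2.77437657e-06]), 'position': array([177.22000581, 598.727231  , 230.1802588 ]), 'ee_rot': array([ 9.89650667e-01, -1.43493137e-01, -1.03479293e-04,  1.12545563e-03]), 'contact_force': array([ 0.59364661, -0.55612461, -0.09035433]), 'wrist_torque': array([ 0.05443946, -0.01067359,  0.0506724 ]), 'gripper_width': 85.6358809527092}
scene {'camera_matrix': array([[465.71465797,   0.        , 257.90842735],
       [  0.        , 465.71465797, 196.95926873],
       [  0.        ,   0.        ,   1.        ]]), 'R': array([[-0.65867482,  0.75242443, -0.00222679],
       [ 0.43548582,  0.37880895, -0.81661244],
       [-0.61359562, -0.53885179, -0.57718209]]), 't': array([ 340.32631425, -174.14800714, 1622.13830211])} 0.0 3852.4624
top {'camera_matrix': array([[490.20415163,   0.        , 261.28439744],
       [  0.        , 490.20415163, 191.12092247],
       [  0.        ,   0.        ,   1.        ]]), 'R': array([[-0.00312257, -0.99988555, -0.01480294],
       [-0.99915829,  0.00372509, -0.04085133],
       [ 0.0409018 ,  0.01466292, -0.99905557]]), 't': array([  17.35051562,  520.64881611, 1284.90323533])} 0.0 2123.3562
```

View pics/scene.png

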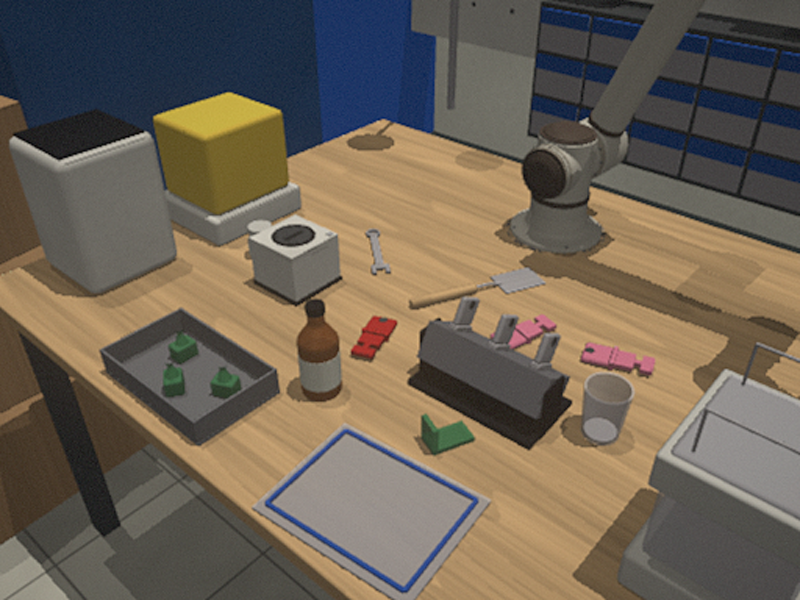

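View pics/top.png

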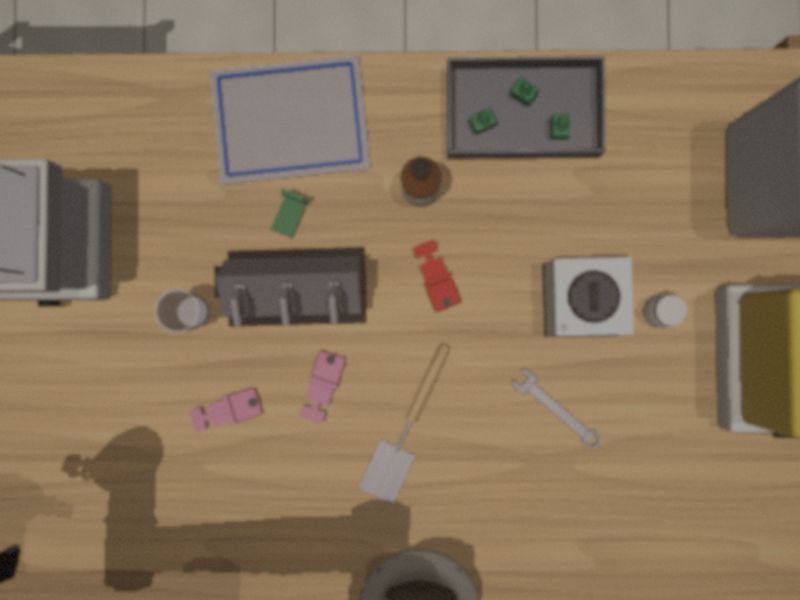

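The stand has three steel keys, at scene (465,313), (505,330) and (545,348), and top (238,305), (287,305), (334,302). The pink and red keys lying flat on the table are decoys. The console is at top (590,296) with the jar just right of it, and the cup is at the stand's left end. Next I'll measure.

```bash
cat > h.py <<'E'
import numpy as np,cv2
from scipy.spatial.transform import Rotation as Rot
def load(n):
    z=np.load(n+".npz"); return z["p"],z["d"],z["K"],z["R"],z["t"]
def cloud(d,K,R,t):
    v,u=np.indices(d.shape); c=np.stack([(u-K[0,2])/K[0,0]*d,(v-K[1,2])/K[1,1]*d,d],-1)
    return (c-t)@R
def ray(px,z,K,R,t):
    px=np.atleast_2d(px).astype(float); r=np.c_[(px[:,0]-K[0,2])/K[0,0],(px[:,1]-K[1,2])/K[1,1],np.ones(len(px))]@R
    o=-R.T@t; return o+r*((z-o[2])/r[:,2])[:,None]
def proj(X,K,R,t):
    c=np.atleast_2d(X)@R.T+t; q=c@K.T; return q[:,:2]/q[:,2:]
E
python3 - <<'E'
from h import *
p,d,K,R,t=load("top"); W=cloud(d,K,R,t)
s=512/800
def reg(u0,u1,v0,v1): return np.s_[int(v0*s):int(v1*s),int(u0*s):int(u1*s)]
# table check
print("table z",np.median(W[reg(300,400,390,430)][...,2]))
r=reg(205,375,240,335); w=W[r]; z=w[...,2]
m=(z>20); print("stand region z pct",np.percentile(z[m],[5,50,95,99]), "bbox",w[m].min(0),w[m].max(0))
# plane fit RANSAC on z 45..118
P=w[(z>40)&(z<125)]; rng=np.random.default_rng(0); best=0
for _ in range(500):
    a=P[rng.choice(len(P),3,False)]; n=np.cross(a[1]-a[0],a[2]-a[0]); n/=np.linalg.norm(n)+1e-9
    i=abs((P-a[0])@n)<2.5
    if i.sum()>best: best=i.sum(); I=i
c=P[I].mean(0); n=np.linalg.svd(P[I]-c)[2][2]; n*=np.sign(n[2]); print("plane",best,len(P),c,n,"yaw",np.arctan2(-n[1],-n[0]))
h=(w-c)@n; km=(h>30)&(h<70)&(z>60)
nl,lab,st,cc=cv2.connectedComponentsWithStats(km.astype(np.uint8))
for i in range(1,nl):
    if st[i,4]>10: print("key",st[i],w[lab==i].mean(0),np.percentile(h[lab==i],[5,95]))
# console
r=reg(530,650,245,350); w=W[r]; top=abs(w[...,2]-105)<8
g=cv2.cvtColor(p[r],cv2.COLOR_BGR2GRAY)
print("console z",np.median(w[top][:,2]),w[top].min(0),w[top].max(0))
q=(np.argwhere(top)[:,::-1]).astype(np.float32); print("rect",cv2.minAreaRect(q))
cv2.imwrite("pics/cons.png",cv2.resize(np.hstack([p[reg(530,700,240,355)],p[reg(205,375,240,355)]]),None,fx=3.6,fy=3.6,interpolation=cv2.INTER_CUBIC))
dark=((g<70)&top).astype(np.uint8); nl,lab,st,cc=cv2.connectedComponentsWithStats(dark)
off=np.array([r[1].start,r[0].start])
for i in range(1,nl):
    if st[i,4]>60: print("dark",st[i],ray(cc[i]+off,107,K,R,t))
for (u0,u1,v0,v1,nm) in((640,695,285,335,"jar"),(150,212,285,335,"cup"),(395,450,150,210,"resin"),(270,315,185,240,"bracket")):
    w=W[reg(u0,u1,v0,v1)]; m=w[...,2]>25; print(nm,np.median(w[m],0),w[m].min(0),w[m].max(0))
E
```

```text
table z 0.8801178772601984
stand region z pct [ 56.37419527  88.76095645 133.49365594 143.69357061] bbox [467.70990682  -3.4313608   21.48271839] [ 589.6494162   358.01876864 1305.21577645]
plane 1418 3267 [527.74230884 203.61864076  86.9547881 ] [-0.50037773 -0.01423477  0.86569019] yaw 0.02844037843222693
key [ 48  33   8  23 131] [501.83830875 203.27421317 130.14918787] [34.51169685 57.18449016]
key [ 79  32   7  23 123] [503.85741524 128.88147292 130.71266601] [33.8721694 58.3271287]
key [ 17  34   9  23 144] [500.30886178 277.92640392 129.28646186] [32.06974096 58.47400127]
console z 105.56022824130687 [ 459.84646741 -336.8810508    97.19636822] [ 580.0161014  -214.00886317  112.91319238]
rect ((40.392826080322266, 33.85609436035156), (49.12581253051758, 50.184181213378906), 88.31531524658203)
jar [ 496.97339824 -399.73605434   68.45056531] [ 467.70990682 -431.13814695   25.4352871 ] [ 523.91086112   -3.4313608  1305.21577645]
cup [499.64677008 399.12900006  71.0381473 ] [464.35176431  -3.4313608   25.26418114] [ 534.34119248  419.3482398  1305.21577645]
resin [698.49507679  -5.37510637 116.61904614] [467.70990682 -52.6013649   27.39613028] [ 764.68994452   27.32563015 1305.21577645]
bracket [690.65248867 203.71870219  48.52795578] [467.70990682  -3.4313608   25.45901661] [ 701.58345817  225.14214355 1305.21577645]
```

View pics/cons.png

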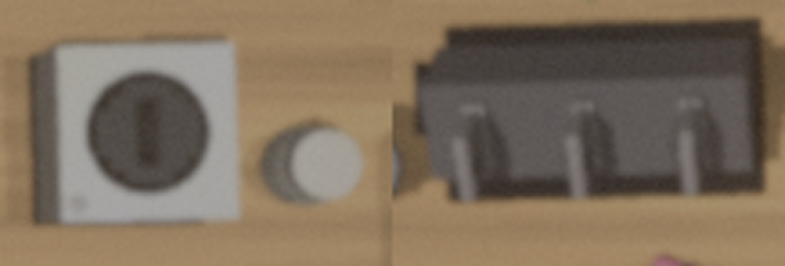

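```bash
cat >> h.py <<'E'
YAW=0.026
def slotR(yaw=YAW):   # tool pointing down the slot, jaws across the bow
    c,s=np.cos(yaw),np.sin(yaw); a=np.sqrt(.75)
    z=np.array([.5*c,.5*s,-a]); y=np.array([s,-c,0]); return np.c_[np.cross(y,z),y,z]
def vertR(yaw):
    c,s=np.cos(yaw),np.sin(yaw); return np.c_[[c,s,0],[s,-c,0],[0,0,-1]]
def delta(P,Rt):      # move_arm row from the measured pose to P,Rt
    from bench import arm
    st=arm.read_state(); R0=Rot.from_quat(st["ee_rot"]).as_matrix()
    x=R0.T@(np.array(P)-st["position"])/10; a=Rot.from_matrix(R0.T@Rt).as_rotvec()
    print("xyz cm",x.round(2),"ang",a.round(3),"rows>=",max(np.linalg.norm(x)/6.25,np.linalg.norm(a)/.187).round(1),"joints",st["joints"].round(2),"F",st["contact_force"].round(1),"T",st["wrist_torque"].round(2),"w",st["gripper_width"].round(1))
E
python3 - <<'E'
from h import *
p,d,K,R,t=load("top")
print("hole",ray([[380.4,189.4],[380.2,189.7]],107,K,R,t))
g=cv2.cvtColor(p,cv2.COLOR_BGR2GRAY)[165:215,352:405]
cn,_=cv2.findContours((g<105).astype(np.uint8),cv2.RETR_EXTERNAL,cv2.CHAIN_APPROX_NONE)
for k in cn:
    if 200<cv2.contourArea(k)<1200: (e,ax,an)=cv2.fitEllipse(k); print("barrel",e,ax,ray(np.array(e)+[352,165],107,K,R,t), "diam mm",np.array(ax)/K[0,0]*1198)
m=cv2.morphologyEx((g<70).astype(np.uint8),cv2.MORPH_OPEN,np.ones((2,2)))
n=slotR()[:,2]*-1
delta(np.array([525,129+2,86])+n*130,slotR())
delta([400,400,260],vertR(0))
E
```

```text
hole [[ 519.88196625 -276.31630324  107.        ]
 [ 519.15167103 -275.82084199  107.        ]]
barrel (27.62044334411621, 24.30277442932129) (31.945781707763672, 32.50504684448242) [[ 520.12641189 -274.42524073  107.        ]] diam mm [78.07164904 79.43842579]Traceback (most recent call last):
  File "<stdin>", line 10, in <module>
  File "h.py", line 23, in delta
    print("xyz cm",x.round(2),"ang",a.round(3),"rows>=",max(np.linalg.norm(x)/6.25,np.linalg.norm(a)/.187).round(1),"joints",st["joints"].round(2),"F",st["contact_force"].round(1),"T",st["wrist_torque"].round(2),"w",st["gripper_width"].round(1))
                                                                                                                                                                                                                        ^^^^^^^^^^^^^^^^^^^^^^^^^
AttributeError: 'float' object has no attribute 'round'
```

```bash
sed -i 's/st\["gripper_width"\].round(1)/round(st["gripper_width"],1),"t",round(st["clock"],2),"pos",st["position"].round(1)/' h.py
python3 - <<'E'
from h import *
n=slotR()[:,2]*-1
delta(np.array([525,129+2,86])+n*130,slotR())
delta([400,400,260],vertR(0))
E
```

```text
xyz cm [40.44 36.98  3.25] ang [ 0.084  0.519 -0.306] rows>= 8.8 joints [ 1.54  0.39  0.01 -0.   -1.19 -0.26] F [ 0.1 -0.2  0.3] T [ 0.04 -0.04 -0.02] w 85.5 t 0.1 pos [177.3 598.8 230.3]
xyz cm [27.   12.74 -2.94] ang [ 0.002  0.    -0.288] rows>= 4.8 joints [ 1.54  0.39  0.01 -0.   -1.19 -0.26] F [ 0.1 -0.2  0.3] T [ 0.04 -0.04 -0.02] w 85.5 t 0.1 pos [177.3 598.8 230.3]
```

Request:
{"api": "move_arm", "payload": {"moves": [{"gripper": 0.2, "xyz": [13.5, 12.3, 0], "angular": [0.03, 0.17, -0.1]}, {"gripper": 0.2, "xyz": [27, 24.6, 0], "angular": [0.06, 0.35, -0.2]}, {"gripper": 0.2, "xyz": [40.4, 37.0, 3.2], "angular": [0.084, 0.519, -0.306]}, {"gripper": 0.2, "xyz": [40.4, 37.0, 3.2], "angular": [0.084, 0.519, -0.306]}, {"gripper": 0.2, "xyz": [40.4, 37.0, 3.2], "angular": [0.084, 0.519, -0.306]}, {"gripper": 0.2, "xyz": [40.4, 37.0, 3.2], "angular": [0.084, 0.519, -0.306]}, {"gripper": 0.2, "xyz": [40.4, 37.0, 3.2], "angular": [0.084, 0.519, -0.306]}, {"gripper": 0.2, "xyz": [40.4, 37.0, 3.2], "angular": [0.084, 0.519, -0.306]}, {"gripper": 0.2, "xyz": [40.4, 37.0, 3.2], "angular": [0.084, 0.519, -0.306]}, {"gripper": 0.2, "xyz": [40.4, 37.0, 3.2], "angular": [0.084, 0.519, -0.306]}]}}

```text
clock: 1.35
position: [460.3, 125.1, 198.6]
ee_rot: [0.966, 0.008, 0.258, -0.003]
contact_force: [-0.5, 1.0, 1.2]
gripper_width: 51.3
```

```bash
python3 - <<'E'
from h import *
from bench import arm
n=slotR()[:,2]*-1
delta(np.array([525,131,86])+n*130,slotR())
c=arm.get_calibration("wrist"); p,d=arm.get_image("wrist")
np.savez("w1.npz",p=p,d=d,K=c["camera_matrix"],R=c["R"],t=c["t"])
print("cam at",-c["R"].T@c["t"],"dir",c["R"][2])
cv2.imwrite("pics/w1.png",p)
E
```

```text
xyz cm [-0.02 -0.42 -0.01] ang [ 0.004  0.001 -0.009] rows>= 0.1 joints [ 0.6  -0.05 -1.02  1.08 -0.32 -0.01] F [-0.5  1.   1.2] T [0.04 0.99 0.04] w 51.3 t 1.35 pos [460.3 125.1 198.6]
cam at [452.77301231 125.16398689 357.33381197] dir [ 0.23518068  0.00512285 -0.97193817]
```

View pics/w1.png

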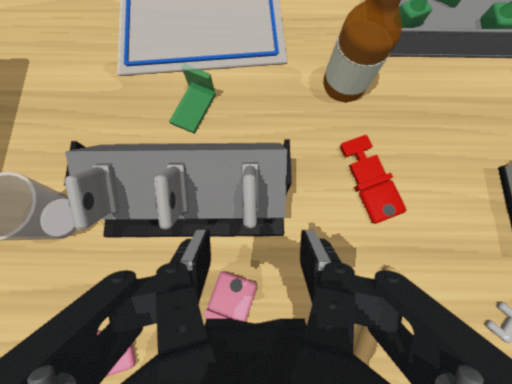

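The wrist view shows three keys, with bows at (85,195), (165,195) and (250,195). The rightmost (y≈130) is nearest the console, so I'll start with it. I'll get its frame from the depth.

```bash
python3 - <<'E'
from h import *
p,d,K,R,t=load("w1"); W=cloud(d,K,R,t)
P=W[130:222,65:295].reshape(-1,3); P=P[(P[:,2]>30)&(P[:,2]<140)]
rng=np.random.default_rng(0); best=0
for _ in range(600):
    a=P[rng.choice(len(P),3,False)]; n=np.cross(a[1]-a[0],a[2]-a[0]); n/=np.linalg.norm(n)+1e-9
    if abs(n[2])<.7 or abs(n[2])>.95: continue
    i=abs((P-a[0])@n)<1.5
    if i.sum()>best: best=i.sum(); I=i
c=P[I].mean(0); n=np.linalg.svd(P[I]-c)[2][2]; n*=np.sign(n[2]); print("plane",best,len(P),c,n,"yaw",np.arctan2(n[1],-n[0])*-1, "tilt",np.arccos(n[2]))
print("table",np.median(W[250:270,20:120].reshape(-1,3)[:,2]))
S=slotR(); nn=-S[:,2]; u=S[:,0]; v=-S[:,1]
# face extent along u / v
Q=P[I]; print("face u",np.percentile((Q-c)@u,[.5,99.5]),"v",np.percentile((Q-c)@v,[.5,99.5]))
h=(P-c)@nn
for nm,y0 in(("A",130),("B",204),("C",278)):
    m=(h>20)&(h<62)&(abs(P@v-np.array([525,y0,86])@v)<30); k=P[m]; hk=h[m]
    T=k[hk>52]; print(nm,"n",m.sum(),"top h",np.percentile(hk,98),"top u",np.percentile((T-c)@u,[2,50,98]),"v",np.percentile((T-c)@v,[2,50,98]))
    for lo in(20,30,40): 
        e=k[(hk>lo)&(hk<lo+10)]; print("   h",lo,len(e),"u",np.percentile((e-c)@u,[2,98]).round(1),"v",np.percentile((e-c)@v,[2,50,98]).round(1))
E
```

```text
plane 9948 16495 [530.41456993 193.09591319  87.09696106] [-0.4999802  -0.01257299  0.86594556] yaw 0.025141669107096084 tilt 0.5237584346531908
table -0.39352720707430494
face u [-41.62777017  31.96972663] v [-98.45058814 124.22240259]
A n 617 top h 56.781152499807995 top u [-23.33250183  -6.06389035  10.87957576] v [-66.96564924 -61.58569722 -55.84684974]
   h 20 25 u [13.8 18.6] v [-67.3 -61.7 -56.4]
   h 30 31 u [13.6 18.6] v [-67.2 -61.9 -55.9]
   h 40 31 u [13.8 18.6] v [-67.1 -62.8 -56.2]
B n 1101 top h 56.53682700986969 top u [-22.45396349  -5.80124043  11.27056152] v [ 7.82449501 12.15864311 18.7726184 ]
   h 20 164 u [-27.6  18.5] v [ 7.1  7.6 13.8]
   h 30 176 u [-26.1  18.4] v [ 7.1  7.7 14.1]
   h 40 196 u [-26.   18.5] v [ 6.9  7.6 14. ]
C n 1628 top h 56.50613657924407 top u [-22.08445661  -5.58360445  10.65068782] v [82.29493878 86.3018286  92.87922321]
   h 20 308 u [-28.3  18.5] v [81.8 82.6 87.1]
   h 30 341 u [-27.9  18.3] v [81.8 82.6 87.2]
   h 40 370 u [-25.6  18.4] v [81.7 82.6 87.9]
```

```bash
cat >> h.py <<'E'
S=slotR(); _n=-S[:,2]; _c=np.array([530.41,193.1,87.1])
O={k:_c-5.5*S[:,0]-S[:,1]*v for k,v in dict(A=-61.5,B=12.9,C=87.4).items()}
E
python3 - <<'E'
from h import *
print(O)
delta(O["A"]+_n*15,S)
E
```

```text
{'A': array([527.24728998, 131.49695815,  84.35      ]), 'B': array([525.31310792, 205.87181237,  84.35      ]), 'C': array([523.37632614, 280.34663278,  84.35      ])}Traceback (most recent call last):
  File "<stdin>", line 3, in <module>
NameError: name '_n' is not defined
```

```bash
sed -i 's/\b_n\b/nn/g' h.py; python3 - <<'E'
from h import *
delta(O["A"]+nn*15,S)
E
```

```text
xyz cm [ 0.1  -0.25 11.79] ang [ 0.001  0.001 -0.005] rows>= 1.9 joints [ 0.6  -0.05 -1.02  1.08 -0.32 -0.01] F [-0.8  1.1  0.5] T [ 0.06  1.01 -0.04] w 51.0 t 1.4 pos [460.1 127.4 198.9]
```

Request:
{"api": "move_arm", "payload": {"moves": [{"gripper": 0.2, "xyz": [0.1, -0.1, 2], "angular": [0, 0, 0]}, {"gripper": 0.2, "xyz": [0.1, -0.1, 5], "angular": [0, 0, 0]}, {"gripper": 0.2, "xyz": [0.1, -0.1, 7], "angular": [0, 0, 0]}, {"gripper": 0.2, "xyz": [0.1, -0.1, 7], "angular": [0, 0, 0]}, {"gripper": 0.2, "xyz": [0.1, -0.1, 7], "angular": [0, 0, 0]}]}}

```text
clock: 2.02
position: [492.3, 147.5, 141.8]
ee_rot: [0.965, 0.008, 0.26, 0.017]
contact_force: [-0.6, 0.3, 0.3]
gripper_width: 51.0
```

```bash
python3 - <<'E'
from h import *
delta(O["A"]+nn*15,S)
E
```

```text
xyz cm [0.1  1.48 5.27] ang [ 0.041 -0.002  0.002] rows>= 0.9 joints [ 0.23  0.11 -1.02  2.05 -0.16 -0.66] F [-0.6  0.3  0.3] T [0.06 0.99 0.01] w 51.0 t 2.02 pos [492.3 147.5 141.8]
```

Joints 4 and 5 hit their limits because the tool axis lines up with the forearm at this 30° tilt. I'll back off and hold the key with the tool only 15° from vertical, turned about the jaw axis. At the console the tool then leans 15° inward.

```bash
cat >> h.py <<'E'
MIS=np.radians(15)                      # tool turned about the jaw axis relative to the key
M=Rot.from_rotvec([0,MIS,0]).as_matrix() # tool->key-aligned frame
def toolfor(Ok,Rk,g=36,m=MIS):          # key origin Ok, key-aligned tool frame Rk -> TCP pose
    Rt=Rk@Rot.from_rotvec([0,m,0]).as_matrix(); return Ok-Rk[:,2]*g+Rt[:,2]*19,Rt
def slotpose(k,out=0,g=36): return toolfor(O[k]+nn*out,S,g)
E
python3 - <<'E'
from h import *
for o in(0,60): P,Rt=slotpose("A",o); print(P,Rt[:,2]); delta(P,Rt)
E
```

```text
[522.6838617  131.37828227 102.09188569] [ 0.70686779  0.01838271 -0.70710678]
xyz cm [0.59 1.49 5.  ] ang [0.041 0.259 0.007] rows>= 1.4 joints [ 0.23  0.11 -1.02  2.05 -0.16 -0.66] F [-0.6  0.3  0.3] T [0.06 0.99 0.01] w 51.0 t 2.02 pos [492.3 147.5 141.8]
[492.69400113 130.59837015 154.05340992] [ 0.70686779  0.01838271 -0.70710678]
xyz cm [ 0.6   1.74 -0.99] ang [0.041 0.259 0.007] rows>= 1.4 joints [ 0.23  0.11 -1.02  2.05 -0.16 -0.66] F [-0.6  0.3  0.3] T [0.06 0.99 0.01] w 51.0 t 2.02 pos [492.3 147.5 141.8]
```

Wrong sign, so I'll flip the mismatch. First I retreat upward and back toward vertical.

```bash
sed -i 's/^MIS=np.radians(15)/MIS=np.radians(-15)/' h.py
python3 - <<'E'
from h import *
for o in(0,80): P,Rt=slotpose("A",o); print(P,Rt[:,2]); delta(P,Rt)
E
```

```text
[514.16927345 131.15685308  97.17432384] [ 0.25873157  0.00672854 -0.96592583]
xyz cm [-0.39  1.49  5.  ] ang [ 0.041 -0.264 -0.004] rows>= 1.4 joints [ 0.23  0.11 -1.02  2.05 -0.16 -0.66] F [-0.6  0.3  0.3] T [0.06 0.99 0.01] w 51.0 t 2.02 pos [492.3 147.5 141.8]
[474.18279269 130.11697025 166.45635614] [ 0.25873157  0.00672854 -0.96592583]
xyz cm [-0.37  1.82 -2.99] ang [ 0.041 -0.264 -0.004] rows>= 1.4 joints [ 0.23  0.11 -1.02  2.05 -0.16 -0.66] F [-0.6  0.3  0.3] T [0.06 0.99 0.01] w 51.0 t 2.02 pos [492.3 147.5 141.8]
```

Request:
{"api": "move_arm", "payload": {"moves": [{"gripper": 0.2, "xyz": [-0.3, 0, -3.0], "angular": [0, -0.13, 0]}, {"gripper": 0.2, "xyz": [-0.4, 0.0, -5.0], "angular": [0.0, -0.264, 0]}, {"gripper": 0.2, "xyz": [-0.4, 0.0, -5.0], "angular": [0.0, -0.264, 0]}, {"gripper": 0.2, "xyz": [-0.4, 0.0, -5.0], "angular": [0.0, -0.264, 0]}, {"gripper": 0.2, "xyz": [-0.4, 0.0, -5.0], "angular": [0.0, -0.264, 0]}, {"gripper": 0.2, "xyz": [-0.4, 0.0, -5.0], "angular": [0.0, -0.264, 0]}]}}

```text
clock: 2.78
position: [469.6, 145.0, 186.9]
ee_rot: [0.989, 0.004, 0.146, 0.023]
contact_force: [1.9, -1.3, 0.3]
gripper_width: 51.4
```

```bash
python3 - <<'E'
from h import *
for o in(60,): P,Rt=slotpose("A",o); print(P,Rt[:,2]); delta(P,Rt)
E
```

```text
[484.17941288 130.37694096 149.13584806] [ 0.25873157  0.00672854 -0.96592583]
xyz cm [0.29 1.28 4.09] ang [ 0.052 -0.031 -0.012] rows>= 0.7 joints [ 0.76  0.08 -0.7   0.39 -0.65  0.52] F [ 1.9 -1.3  0.3] T [-0.09  0.32 -0.03] w 51.4 t 2.77 pos [469.6 145.  186.9]
```

Request:
{"api": "move_arm", "payload": {"moves": [{"gripper": 0.2, "xyz": [0.3, 1.3, 2.0], "angular": [0.052, -0.03, -0.012]}, {"gripper": 0.2, "xyz": [0.3, 1.3, 4.0], "angular": [0.052, -0.03, -0.012]}, {"gripper": 0.2, "xyz": [0.3, 1.3, 4.0], "angular": [0.052, -0.03, -0.012]}, {"gripper": 0.2, "xyz": [0.3, 1.3, 4.0], "angular": [0.052, -0.03, -0.012]}]}}

```text
clock: 3.28
position: [486.3, 128.6, 150.7]
ee_rot: [0.991, 0.01, 0.133, -0.001]
contact_force: [0.1, -0.2, 0.1]
gripper_width: 50.9
```

```bash
python3 - <<'E'
from h import *
for o in(60,0): P,Rt=slotpose("A",o); print(P,Rt[:,2]); delta(P,Rt)
E
```

```text
[484.17941288 130.37694096 149.13584806] [ 0.25873157  0.00672854 -0.96592583]
xyz cm [-0.24 -0.18  0.1 ] ang [ 0.003 -0.006 -0.005] rows>= 0.1 joints [ 0.67  0.14 -0.7   0.32 -0.53  0.67] F [ 0.1 -0.2  0.1] T [-0.04  0.53  0.04] w 50.9 t 3.27 pos [486.3 128.6 150.7]
[514.16927345 131.15685308  97.17432384] [ 0.25873157  0.00672854 -0.96592583]
xyz cm [ 1.28 -0.2   5.9 ] ang [ 0.003 -0.006 -0.005] rows>= 1.0 joints [ 0.67  0.14 -0.7   0.32 -0.53  0.67] F [ 0.1 -0.2  0.1] T [-0.04  0.53  0.04] w 50.9 t 3.27 pos [486.3 128.6 150.7]
```

Request:
{"api": "move_arm", "payload": {"moves": [{"gripper": 0.2, "xyz": [-0.2, -0.2, 0.1], "angular": [0.003, -0.006, -0.005]}, {"gripper": 0.2, "xyz": [0.3, -0.2, 2.0], "angular": [0.003, -0.006, -0.005]}, {"gripper": 0.2, "xyz": [0.8, -0.2, 4.0], "angular": [0.003, -0.006, -0.005]}, {"gripper": 0.2, "xyz": [1.3, -0.2, 5.9], "angular": [0.003, -0.006, -0.005]}, {"gripper": 0.2, "xyz": [1.3, -0.2, 5.9], "angular": [0.003, -0.006, -0.005]}, {"gripper": 0.2, "xyz": [1.3, -0.2, 5.9], "angular": [0.003, -0.006, -0.005]}]}}

```text
clock: 4.03
position: [514.6, 130.2, 97.2]
ee_rot: [0.991, 0.012, 0.13, -0.002]
contact_force: [-0.0, 0.3, -0.0]
gripper_width: 51.5
```

```bash
python3 - <<'E'
from h import *
P,Rt=slotpose("A",0); delta(P,Rt)
E
```

```text
xyz cm [-0.04 -0.1  -0.01] ang [ 0.     0.    -0.003] rows>= 0.0 joints [ 0.61  0.27 -0.72  0.39 -0.38  0.63] F [-0.   0.3 -0. ] T [-0.    0.52 -0.02] w 51.5 t 4.03 pos [514.6 130.2  97.2]
```

Request:
{"api": "move_arm", "payload": {"moves": [{"gripper": 0.2, "xyz": [0, -0.1, 0], "angular": [0, 0, 0]}, {"gripper": -1, "xyz": [0, -0.1, 0], "angular": [0, 0, 0]}, {"gripper": -1, "xyz": [0, -0.1, 0], "angular": [0, 0, 0]}, {"gripper": -1, "xyz": [0, -0.1, 0], "angular": [0, 0, 0]}, {"gripper": -1, "xyz": [0, -0.1, 0], "angular": [0, 0, 0]}, {"gripper": -1, "xyz": [0, -0.1, 0], "angular": [0, 0, 0]}, {"gripper": -1, "xyz": [0, -0.1, 0], "angular": [0, 0, 0]}]}}

```text
clock: 4.9
position: [514.5, 131.1, 96.8]
ee_rot: [0.991, 0.011, 0.13, -0.002]
contact_force: [-4.0, 0.8, 5.9]
gripper_width: 11.2
```

```bash
python3 - <<'E'
from h import *
P,Rt=slotpose("A",0); delta(P,Rt)
P,Rt=slotpose("A",75); delta(P,Rt)
E
```

```text
xyz cm [-0.02 -0.01 -0.04] ang [ 0.     0.001 -0.003] rows>= 0.0 joints [ 0.62  0.27 -0.73  0.39 -0.38  0.63] F [-4.   0.8  5.9] T [0.32 1.28 0.13] w 11.2 t 4.9 pos [514.5 131.1  96.8]
xyz cm [-1.97 -0.   -7.29] ang [ 0.     0.001 -0.003] rows>= 1.2 joints [ 0.62  0.27 -0.73  0.39 -0.38  0.63] F [-4.   0.8  5.9] T [0.32 1.28 0.13] w 11.2 t 4.9 pos [514.5 131.1  96.8]
```

Request:
{"api": "move_arm", "payload": {"moves": [{"gripper": -1, "xyz": [-0.26, -0.1, -1.0], "angular": [0, 0, 0]}, {"gripper": -1, "xyz": [-0.67, -0.1, -2.5], "angular": [0, 0, 0]}, {"gripper": -1, "xyz": [-1.21, -0.1, -4.5], "angular": [0, 0, 0]}, {"gripper": -1, "xyz": [-1.74, -0.1, -6.5], "angular": [0, 0, 0]}, {"gripper": -1, "xyz": [-2.14, -0.1, -8.0], "angular": [0, 0, 0]}, {"gripper": -1, "xyz": [-2.14, -0.1, -8.0], "angular": [0, 0, 0]}, {"gripper": -1, "xyz": [-2.14, -0.1, -8.0], "angular": [0, 0, 0]}]}}

```text
clock: 5.78
position: [472.7, 130.6, 167.4]
ee_rot: [0.992, 0.011, 0.129, -0.001]
contact_force: [0.1, -0.8, -1.5]
gripper_width: 11.2
```

```bash
cat >> h.py <<'E'
H=np.array([519.9,-275.0,107.])  # keyhole
CY=0.0
def holepose(out=0,turn=0,g=36): return toolfor(H+[0,0,out],vertR(CY-turn),g)
E
python3 - <<'E'
from h import *
P,Rt=slotpose("A",75); delta(P,Rt)
P,Rt=holepose(130); print(P); delta(P,Rt)
E
```

```text
xyz cm [0.25 0.05 0.62] ang [ 0.001  0.003 -0.003] rows>= 0.1 joints [ 0.69  0.1  -0.69  0.29 -0.6   0.68] F [ 0.1 -0.8 -1.5] T [-0.04  0.65 -0.02] w 11.2 t 5.78 pos [472.7 130.6 167.4]
[ 514.98243814 -275.          254.6474093 ]
xyz cm [ 5.43 40.65 -7.56] ang [ 0.001 -0.521  0.023] rows>= 6.7 joints [ 0.69  0.1  -0.69  0.29 -0.6   0.68] F [ 0.1 -0.8 -1.5] T [-0.04  0.65 -0.02] w 11.2 t 5.78 pos [472.7 130.6 167.4]
```

Request:
{"api": "move_arm", "payload": {"moves": [{"gripper": -1, "xyz": [0.5, 4, -5], "angular": [0, -0.1, 0]}, {"gripper": -1, "xyz": [2, 10, -7.5], "angular": [0, -0.25, 0.01]}, {"gripper": -1, "xyz": [3, 16, -7.6], "angular": [0, -0.4, 0.02]}, {"gripper": -1, "xyz": [4, 22, -7.6], "angular": [0, -0.52, 0.023]}, {"gripper": -1, "xyz": [4.5, 28, -7.6], "angular": [0, -0.52, 0.023]}, {"gripper": -1, "xyz": [5, 34, -7.6], "angular": [0, -0.52, 0.023]}, {"gripper": -1, "xyz": [5.4, 40.6, -7.6], "angular": [0, -0.52, 0.023]}, {"gripper": -1, "xyz": [5.4, 40.6, -7.6], "angular": [0, -0.52, 0.023]}, {"gripper": -1, "xyz": [5.4, 40.6, -7.6], "angular": [0, -0.52, 0.023]}, {"gripper": -1, "xyz": [5.4, 40.6, -7.6], "angular": [0, -0.52, 0.023]}]}}

```text
clock: 7.02
position: [515.3, -273.2, 255.0]
ee_rot: [0.992, 0.001, -0.13, -0.0]
contact_force: [-0.4, 0.5, -1.7]
gripper_width: 11.4
```

```bash
python3 - <<'E'
from h import *
from bench import arm
P,Rt=holepose(130); delta(P,Rt)
for n in("wrist","top","scene"):
    c=arm.get_calibration(n); p,d=arm.get_image(n); np.savez(n[0]+"2.npz",p=p,d=d,K=c["camera_matrix"],R=c["R"],t=c["t"])
    if n=="wrist": w=p
    else:
        u,v=proj([H+[0,0,60]],c["camera_matrix"],c["R"],c["t"])[0].astype(int); print(n,u,v)
        q=p[max(v-64,0):v+64,max(u-64,0):u+64]; globals()[n]=cv2.resize(q,(384,384),interpolation=cv2.INTER_CUBIC)
cv2.imwrite("pics/c2.png",cv2.resize(np.hstack([w,scene,top]),None,fx=.6,fy=.6,interpolation=cv2.INTER_AREA))
E
```

```text
xyz cm [-0.02  0.18  0.05] ang [-0.    -0.002  0.002] rows>= 0.0 joints [-0.19  0.42  0.08  0.05 -1.49  1.75] F [-0.4  0.5 -1.7] T [ 0.03 -0.65 -0.08] w 11.4 t 7.03 pos [ 515.3 -273.2  255. ]
top 385 188
scene 185 132
```

View pics/c2.png

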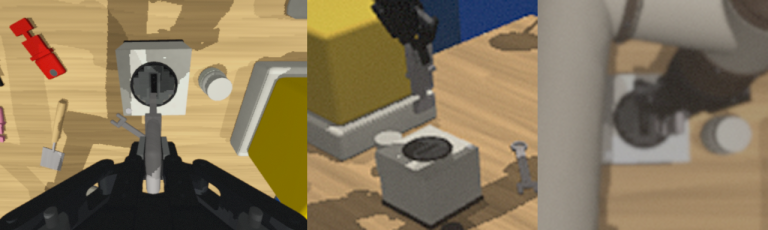

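The wrist view shows the held key upright, with the barrel at about (255,140) full-scale and the keyhole slot dark at its middle. The keyhole lies along world x. I'll measure the slot and the held key in this view.

```bash
python3 - <<'E'
from h import *
p,d,K,R,t=load("w2"); W=cloud(d,K,R,t)
g=cv2.cvtColor(p,cv2.COLOR_BGR2GRAY)
r=np.s_[90:190,200:310]; sub=g[r]; z=W[r][...,2]
print("console z",np.median(W[80:110,205:215].reshape(-1,3)[:,2]), "depth around slot",np.percentile(z,[2,10,50,90]))
for th in(25,35,45):
    m=(sub<th).astype(np.uint8); nl,lab,st,cc=cv2.connectedComponentsWithStats(m)
    for i in range(1,nl):
        if 40<st[i,4]<3000:
            q=np.argwhere(lab==i)[:,::-1]+[200,90]; X=ray(q,107,K,R,t)[:,:2]; rc=cv2.minAreaRect(X.astype(np.float32)); print(th,st[i],"mean",X.mean(0).round(1),"rect",np.round(rc[0],1),np.round(rc[1],1),round(rc[2],1))
m=((sub<110)).astype(np.uint8)
# deep pixels (inside the slot)
dm=(z<98)&(z>30); nl,lab,st,cc=cv2.connectedComponentsWithStats(dm.astype(np.uint8))
for i in range(1,nl):
    if st[i,4]>40: q=np.argwhere(lab==i)[:,::-1]+[200,90]; X=ray(q,107,K,R,t)[:,:2]; rc=cv2.minAreaRect(X.astype(np.float32)); print("deep",st[i],np.round(rc[0],1),np.round(rc[1],1),round(rc[2],1))
# console top edges from depth: 
Q=W[40:230,170:340].reshape(-1,3); T=Q[abs(Q[:,2]-105.5)<4]; rc=cv2.minAreaRect(T[:,:2].astype(np.float32)); print("top rect",rc,np.percentile(T,[1,99],0))
# held key: points above z 140
Q=W[150:330,220:290].reshape(-1,3); kq=Q[(Q[:,2]>165)&(Q[:,2]<260)&(abs(Q[:,1]+273)<30)]
for lo in range(165,260,10):
    e=kq[(kq[:,2]>lo)&(kq[:,2]<lo+10)]
    if len(e)>10: print(lo,len(e),np.percentile(e[:,0],[3,50,97]).round(1),np.percentile(e[:,1],[3,50,97]).round(1))
E
```

```text
console z 104.29402731888808 depth around slot [  8.60888645 103.2767592  104.84462843 107.01839343]
25 [ 52  34   9  30 240] mean [ 526.6 -273.8] rect [ 526.  -273.6] [31.4  8.4] 0.6
35 [ 46  14  49  40 274] mean [ 549.4 -292.8] rect [ 546.5 -293.2] [62.  17.2] 53.6
35 [21 21 18 18 75] mean [ 545.9 -247.1] rect [ 546.2 -247.3] [ 5.5 23.9] 44.0
35 [ 51  33  10  31 279] mean [ 526.9 -273.7] rect [ 526.5 -273.3] [32.4  9.1] 0.6
45 [ 18  13  77  70 768] mean [ 542.1 -273.7] rect [ 528.5 -271.5] [65.1 79.7] 21.8
45 [ 51  33  11  32 326] mean [ 527.1 -273.9] rect [ 525.9 -273.7] [33.6 10.4] 0.8
top rect ((520.5370483398438, -274.4044189453125), (121.3417739868164, 120.43231964111328), 1.0133615732192993) [[ 463.16379037 -333.26508233  102.71480562]
 [ 580.62283706 -215.49195734  107.62906518]]
175 37 [539.2 539.6 540.1] [-276.6 -272.7 -269.6]
185 57 [539.  539.6 540.1] [-276.4 -272.7 -269. ]
195 97 [533.7 537.  539.8] [-276.4 -272.7 -269. ]
205 48 [539.  539.5 540.1] [-276.7 -273.  -269.3]
215 90 [538.8 539.5 539.9] [-276.6 -273.4 -269.5]
225 53 [539.1 539.5 540. ] [-276.5 -272.7 -269. ]
235 140 [543.7 544.4 544.9] [-280.6 -273.3 -265.4]
245 424 [525.9 542.4 544.6] [-280.7 -272.7 -265.3]
255 213 [525.3 540.5 544.7] [-287.7 -272.7 -258.6]
```

```bash
sed -i 's/^H=.*/H=np.array([521.2,-274.1,107.])/; s/^CY=.*/CY=0.012/' h.py
python3 - <<'E'
from h import *
for o in(66,30,0): P,Rt=holepose(o); print(P); delta(P,Rt)
E
```

```text
[ 516.2827922  -274.15900933  190.6474093 ]
xyz cm [1.75 0.11 6.27] ang [-0.003 -0.003 -0.009] rows>= 1.0 joints [-0.18  0.42  0.08  0.05 -1.49  1.75] F [ 0.5  0.1 -0.7] T [-0.02 -0.62 -0.01] w 11.3 t 7.17 pos [ 515.4 -273.1  255.7]
[ 516.2827922  -274.15900933  154.6474093 ]
xyz cm [2.68 0.11 9.75] ang [-0.003 -0.003 -0.009] rows>= 1.6 joints [-0.18  0.42  0.08  0.05 -1.49  1.75] F [ 0.5  0.1 -0.7] T [-0.02 -0.62 -0.01] w 11.3 t 7.17 pos [ 515.4 -273.1  255.7]
[ 516.2827922  -274.15900933  124.6474093 ]
xyz cm [ 3.45  0.11 12.65] ang [-0.003 -0.003 -0.009] rows>= 2.1 joints [-0.18  0.42  0.08  0.05 -1.49  1.75] F [ 0.5  0.1 -0.7] T [-0.02 -0.62 -0.01] w 11.3 t 7.17 pos [ 515.4 -273.1  255.7]
```

Request:
{"api": "move_arm", "payload": {"moves": [{"gripper": -1, "xyz": [1.0, 0.1, 3.5], "angular": [-0.003, -0.003, -0.009]}, {"gripper": -1, "xyz": [1.75, 0.1, 6.2], "angular": [-0.003, -0.003, -0.009]}, {"gripper": -1, "xyz": [1.75, 0.1, 6.2], "angular": [-0.003, -0.003, -0.009]}, {"gripper": -1, "xyz": [1.94, 0.1, 7.0], "angular": [-0.003, -0.003, -0.009]}, {"gripper": -1, "xyz": [2.16, 0.1, 7.8], "angular": [-0.003, -0.003, -0.009]}, {"gripper": -1, "xyz": [2.16, 0.1, 7.8], "angular": [-0.003, -0.003, -0.009]}]}}

```text
clock: 7.92
position: [515.7, -275.1, 174.3]
ee_rot: [0.991, 0.005, -0.131, 0.001]
contact_force: [0.1, 0.3, -1.9]
gripper_width: 11.2
```

```bash
python3 - <<'E'
from h import *
for o in(50,0,): P,Rt=holepose(o); delta(P,Rt)
E
```

```text
xyz cm [ 0.04 -0.09 -0.05] ang [-0.001  0.001 -0.002] rows>= 0.0 joints [-0.19  0.48 -0.03  0.05 -1.32  1.75] F [ 0.1  0.3 -1.9] T [ 0.   -0.66  0.01] w 11.2 t 7.92 pos [ 515.7 -275.1  174.3]
xyz cm [ 1.35 -0.09  4.78] ang [-0.001  0.001 -0.002] rows>= 0.8 joints [-0.19  0.48 -0.03  0.05 -1.32  1.75] F [ 0.1  0.3 -1.9] T [ 0.   -0.66  0.01] w 11.2 t 7.92 pos [ 515.7 -275.1  174.3]
```

Request:
{"api": "move_arm", "payload": {"moves": [{"gripper": -1, "xyz": [0.3, -0.08, 1.0], "angular": [0, 0, 0]}, {"gripper": -1, "xyz": [0.59, -0.08, 2.0], "angular": [0, 0, 0]}, {"gripper": -1, "xyz": [0.87, -0.08, 3.0], "angular": [0, 0, 0]}, {"gripper": -1, "xyz": [1.15, -0.08, 4.0], "angular": [0, 0, 0]}, {"gripper": -1, "xyz": [1.3, -0.08, 4.6], "angular": [0, 0, 0]}, {"gripper": -1, "xyz": [1.36, -0.08, 4.8], "angular": [0, 0, 0]}, {"gripper": -1, "xyz": [1.36, -0.08, 4.8], "angular": [0, 0, 0]}]}}

```text
clock: 8.8
position: [516.7, -274.5, 124.7]
ee_rot: [0.991, 0.005, -0.131, 0.001]
contact_force: [-0.3, -0.5, -2.1]
gripper_width: 11.4
```

```bash
python3 - <<'E'
from h import *
P,Rt=holepose(0); delta(P,Rt)
E
```

```text
xyz cm [-0.04 -0.04  0.02] ang [-0.     0.001 -0.002] rows>= 0.0 joints [-0.19  0.53 -0.09  0.05 -1.21  1.74] F [-0.3 -0.5 -2.1] T [ 0.   -0.64 -0.01] w 11.4 t 8.8 pos [ 516.7 -274.5  124.7]
```

Request:
{"api": "move_arm", "payload": {"moves": [{"gripper": -1, "xyz": [0.0, -0.04, 0.1], "angular": [0, 0, 0]}, {"gripper": -1, "xyz": [0.03, -0.04, 0.2], "angular": [0, 0, 0]}, {"gripper": -1, "xyz": [0.03, -0.04, 0.2], "angular": [0, 0, 0]}]}}

```text
clock: 9.18
position: [516.5, -274.1, 123.0]
ee_rot: [0.991, 0.005, -0.131, 0.001]
contact_force: [1.6, 0.1, -1.3]
gripper_width: 11.6
```

```bash
python3 - <<'E'
from h import *
P,Rt=holepose(0); delta(P,Rt)
# rows for a turn about the vertical key axis, from the current measured pose
from bench import arm
st=arm.read_state(); R0=Rot.from_quat(st["ee_rot"]); P0=st["position"]; ax=np.array([P0[0]+4.9,P0[1],P0[2]])
for a in(.15,.3,.45,.6,.75,.9,1.05,1.2,1.35,1.45):
    q=Rot.from_rotvec([0,0,-a]); P=ax+q.apply(P0-ax); print(a,(R0.inv().apply(P-P0)/10).round(2),(R0.inv()*q*R0).as_rotvec().round(3))
E
```

```text
xyz cm [-0.07  0.01 -0.16] ang [ 0.     0.    -0.002] rows>= 0.0 joints [-0.18  0.53 -0.09  0.05 -1.21  1.74] F [ 1.6  0.1 -1.3] T [ 0.04 -0.61 -0.03] w 11.6 t 9.18 pos [ 516.5 -274.1  123. ]
0.15 [ 0.01 -0.07 -0.  ] [ 0.039 -0.     0.145]
0.3 [ 0.02 -0.14 -0.01] [ 0.078 -0.     0.29 ]
0.45 [ 0.05 -0.21 -0.01] [ 0.117 -0.     0.435]
0.6 [ 0.09 -0.28 -0.02] [ 0.156 -0.     0.579]
0.75 [ 0.13 -0.33 -0.04] [ 0.194 -0.     0.724]
0.9 [ 0.18 -0.38 -0.05] [ 0.233 -0.001  0.869]
1.05 [ 0.24 -0.42 -0.07] [ 2.720e-01 -1.000e-03  1.014e+00]
1.2 [ 0.31 -0.45 -0.08] [ 3.110e-01 -1.000e-03  1.159e+00]
1.35 [ 0.37 -0.47 -0.1 ] [ 3.500e-01 -1.000e-03  1.304e+00]
1.45 [ 0.42 -0.48 -0.11] [ 3.76e-01 -1.00e-03  1.40e+00]
```

Request:
{"api": "move_arm", "payload": {"moves": [{"gripper": -1, "xyz": [-0.02, 0.0, 0.1], "angular": [0, 0, 0]}, {"gripper": -1, "xyz": [0.0, 0.0, 0.2], "angular": [0, 0, 0]}, {"gripper": -1, "xyz": [0.0, 0.0, 0.2], "angular": [0, 0, 0]}]}}

```text
clock: 9.55
position: [516.6, -274.1, 122.9]
ee_rot: [0.991, 0.005, -0.13, 0.001]
contact_force: [-0.7, 3.1, 7.9]
gripper_width: 11.3
```

```bash
python3 - <<'E'
from h import *
P,Rt=holepose(0); delta(P,Rt)
E
```

```text
xyz cm [-0.07  0.01 -0.16] ang [ 0.001 -0.001 -0.002] rows>= 0.0 joints [-0.18  0.53 -0.09  0.05 -1.21  1.74] F [-0.7  3.1  7.9] T [ 0.85  0.16 -0.24] w 11.3 t 9.55 pos [ 516.6 -274.1  122.9]
```

Request:
{"api": "move_arm", "payload": {"moves": [{"gripper": -1, "xyz": [0.01, -0.07, 0], "angular": [0.039, 0, 0.145]}, {"gripper": -1, "xyz": [0.02, -0.14, -0.01], "angular": [0.078, 0, 0.29]}, {"gripper": -1, "xyz": [0.05, -0.21, -0.01], "angular": [0.117, 0, 0.435]}, {"gripper": -1, "xyz": [0.05, -0.21, -0.01], "angular": [0.117, 0, 0.435]}]}}

```text
clock: 10.05
position: [516.7, -273.3, 122.9]
ee_rot: [0.968, -0.217, -0.127, -0.028]
contact_force: [-1.2, -0.4, 6.6]
gripper_width: 11.3
```

```bash
cat >> h.py <<'E'
def turned():
    from bench import arm
    st=arm.read_state(); x=Rot.from_quat(st["ee_rot"]).apply([0,-1,0]); a=-np.arctan2(-x[0],x[1])+CY
    print("turn",round(a,3),"F",st["contact_force"].round(1),"T",st["wrist_torque"].round(2),"w",round(st["gripper_width"],1),"pos",st["position"].round(1),"t",round(st["clock"],2),"j",st["joints"].round(2))
E
python3 -c "
from h import *
turned()"
```

```text
turn 0.453 F [-1.2 -0.4  6.6] T [-0.22  0.28  0.19] w 11.3 pos [ 516.7 -273.3  122.9] t 10.05 j [-0.24  0.54 -0.03 -0.05 -1.26  1.39]
```

Request:
{"api": "move_arm", "payload": {"moves": [{"gripper": -1, "xyz": [0.01, -0.04, 0], "angular": [0.02, 0, 0.08]}, {"gripper": -1, "xyz": [0.01, -0.08, 0], "angular": [0.04, 0, 0.16]}, {"gripper": -1, "xyz": [0.02, -0.12, 0], "angular": [0.065, 0, 0.242]}, {"gripper": -1, "xyz": [0.02, -0.12, 0], "angular": [0.065, 0, 0.242]}]}}

```text
clock: 10.55
position: [517.2, -273.2, 123.1]
ee_rot: [0.934, -0.332, -0.122, -0.042]
contact_force: [-0.6, -3.5, 6.8]
gripper_width: 11.2
```

```bash
python3 -c "
from h import *
turned()"
```

```text
turn 0.695 F [-0.6 -3.5  6.8] T [-1.34  0.62  2.38] w 11.2 pos [ 517.2 -273.2  123.1] t 10.55 j [-0.26  0.54 -0.01 -0.11 -1.26  1.2 ]
```

Torque jumped to 2.4 N m at about 0.69, so the wards are blocking it and this is the wrong key. I'll turn it back to 0, slightly past to take up slack, and pull it out.

```bash
cat >> h.py <<'E'
def turnrows(angles,lift=None):
    from bench import arm
    st=arm.read_state(); R0=Rot.from_quat(st["ee_rot"]); P0=st["position"]
    tx=R0.apply([1,0,0]); tx[2]=0; tx/=np.linalg.norm(tx); ax=P0+4.9*tx
    for a in angles:
        q=Rot.from_rotvec([0,0,-a]); P=ax+q.apply(P0-ax); print(a,(R0.inv().apply(P-P0)/10).round(2),(R0.inv()*q*R0).as_rotvec().round(3))
E
python3 -c "
from h import *
turnrows([-.15,-.3,-.45,-.6,-.75,-.7])"
```

```text
-0.15 [ 0.01  0.07 -0.  ] [-0.038  0.    -0.145]
-0.3 [ 0.02  0.14 -0.01] [-0.077  0.001 -0.29 ]
-0.45 [ 0.05  0.21 -0.01] [-0.115  0.001 -0.435]
-0.6 [ 0.08  0.28 -0.02] [-0.154  0.002 -0.58 ]
-0.75 [ 0.13  0.33 -0.03] [-0.192  0.002 -0.725]
-0.7 [ 0.11  0.32 -0.03] [-0.179  0.002 -0.677]
```

Request:
{"api": "move_arm", "payload": {"moves": [{"gripper": -1, "xyz": [0.01, 0.07, 0], "angular": [-0.038, 0, -0.145]}, {"gripper": -1, "xyz": [0.02, 0.14, -0.05], "angular": [-0.077, 0.001, -0.29]}, {"gripper": -1, "xyz": [0.05, 0.21, -0.1], "angular": [-0.115, 0.001, -0.435]}, {"gripper": -1, "xyz": [0.08, 0.28, -0.12], "angular": [-0.154, 0.002, -0.58]}, {"gripper": -1, "xyz": [0.13, 0.33, -0.13], "angular": [-0.192, 0.002, -0.725]}, {"gripper": -1, "xyz": [0.13, 0.33, -0.13], "angular": [-0.192, 0.002, -0.725]}, {"gripper": -1, "xyz": [0.11, 0.32, -0.13], "angular": [-0.179, 0.002, -0.675]}, {"gripper": -1, "xyz": [0.11, 0.32, -0.13], "angular": [-0.179, 0.002, -0.675]}]}}

```text
clock: 11.55
position: [516.5, -274.5, 123.0]
ee_rot: [0.992, 0.003, -0.129, 0.0]
contact_force: [-0.3, 1.6, 5.6]
gripper_width: 11.4
```

```bash
python3 -c "
from h import *
turned()
for o in (70,140):
  P,Rt=holepose(o); delta(P,Rt)"
```

```text
turn 0.005 F [-0.3  1.6  5.6] T [ 0.36  0.09 -0.09] w 11.4 pos [ 516.5 -274.5  123. ] t 11.55 j [-0.19  0.53 -0.09  0.05 -1.21  1.74]
xyz cm [-1.85 -0.04 -6.92] ang [-0.002 -0.003 -0.005] rows>= 1.1 joints [-0.19  0.53 -0.09  0.05 -1.21  1.74] F [-0.3  1.6  5.6] T [ 0.36  0.09 -0.09] w 11.4 t 11.55 pos [ 516.5 -274.5  123. ]
xyz cm [ -3.64  -0.04 -13.69] ang [-0.002 -0.003 -0.005] rows>= 2.3 joints [-0.19  0.53 -0.09  0.05 -1.21  1.74] F [-0.3  1.6  5.6] T [ 0.36  0.09 -0.09] w 11.4 t 11.55 pos [ 516.5 -274.5  123. ]
```

Request:
{"api": "move_arm", "payload": {"moves": [{"gripper": -1, "xyz": [-0.4, 0.03, -1.5], "angular": [0, 0, 0]}, {"gripper": -1, "xyz": [-1.0, 0.03, -3.8], "angular": [0, 0, 0]}, {"gripper": -1, "xyz": [-2.0, 0.03, -7.5], "angular": [0, 0, 0]}, {"gripper": -1, "xyz": [-3.5, 0, -13], "angular": [0, 0, 0]}, {"gripper": -1, "xyz": [-3.5, 0, -13], "angular": [0, 0, 0]}]}}

```text
clock: 12.18
position: [517.8, -275.4, 261.9]
ee_rot: [0.992, 0.004, -0.124, 0.002]
contact_force: [0.3, -0.9, -1.5]
gripper_width: 11.0
```

```bash
python3 -c "
from h import *
turned()
P,Rt=slotpose('A',85); print(P); delta(P,Rt)"
```

```text
turn 0.005 F [ 0.3 -0.9 -1.5] T [ 0.03 -0.68  0.03] w 11.0 pos [ 517.8 -275.4  261.9] t 12.18 j [-0.19  0.42  0.09  0.05 -1.49  1.75]
[471.68363764 130.05197757 170.78648316]
xyz cm [ -1.96 -40.6    9.79] ang [ 0.003  0.511 -0.019] rows>= 6.7 joints [-0.19  0.42  0.09  0.05 -1.49  1.75] F [ 0.3 -0.9 -1.5] T [ 0.03 -0.68  0.03] w 11.0 t 12.18 pos [ 517.8 -275.4  261.9]
```

Request:
{"api": "move_arm", "payload": {"moves": [{"gripper": -1, "xyz": [0, -5, 0], "angular": [0, 0, 0]}, {"gripper": -1, "xyz": [-1, -11, 0], "angular": [0, 0.1, -0.01]}, {"gripper": -1, "xyz": [-2, -17, 0], "angular": [0, 0.25, -0.015]}, {"gripper": -1, "xyz": [-2.5, -23, 1], "angular": [0, 0.4, -0.019]}, {"gripper": -1, "xyz": [-2.5, -29, 3], "angular": [0.003, 0.511, -0.019]}, {"gripper": -1, "xyz": [-2.2, -35, 6], "angular": [0.003, 0.511, -0.019]}, {"gripper": -1, "xyz": [-2, -40.6, 9.7], "angular": [0.003, 0.511, -0.019]}, {"gripper": -1, "xyz": [-2, -40.6, 9.7], "angular": [0.003, 0.511, -0.019]}, {"gripper": -1, "xyz": [-2, -40.6, 9.7], "angular": [0.003, 0.511, -0.019]}, {"gripper": -1, "xyz": [-2, -40.6, 9.7], "angular": [0.003, 0.511, -0.019]}]}}

```text
clock: 13.42
position: [469.0, 130.6, 168.7]
ee_rot: [0.992, 0.012, 0.126, -0.004]
contact_force: [-0.3, -0.9, -1.9]
gripper_width: 11.5
```

```bash
python3 - <<'E'
from h import *
from bench import arm
P,Rt=slotpose('A',66); delta(P,Rt)
P,Rt=slotpose('A',50); delta(P,Rt)
c=arm.get_calibration("wrist"); p,d=arm.get_image("wrist"); K,R,t=c["camera_matrix"],c["R"],c["t"]; W=cloud(d,K,R,t)
Q=W.reshape(-1,3); TCP=arm.read_state()["position"]
h=(Q-O["A"])@nn; u=(Q-O["A"])@S[:,0]; v=-(Q-O["A"])@S[:,1]
m0=(abs(v)<25)&(abs(u)<40)
for lo in range(0,120,8):
    m=m0&(h>lo)&(h<lo+8)
    if m.sum()>8: print(lo,m.sum(),"u",np.percentile(u[m],[3,50,97]).round(1),"v",np.percentile(v[m],[3,50,97]).round(1))
cv2.imwrite("pics/w3.png",p)
E
```

```text
xyz cm [0.82 0.06 1.69] ang [-0.004  0.01  -0.003] rows>= 0.3 joints [ 0.69  0.1  -0.68  0.27 -0.61  0.7 ] F [-0.3 -0.9 -1.9] T [-0.09  0.64 -0.01] w 11.5 t 13.43 pos [469.  130.6 168.7]
xyz cm [1.25 0.07 3.24] ang [-0.004  0.01  -0.003] rows>= 0.6 joints [ 0.69  0.1  -0.68  0.27 -0.61  0.7 ] F [-0.3 -0.9 -1.9] T [-0.09  0.64 -0.01] w 11.5 t 13.43 pos [469.  130.6 168.7]
0 1575 u [-30.9   9.7  36.7] v [-23.7  -0.5  23.9]
24 36 u [14.1 14.7 15.1] v [-3.5  0.4  4.2]
32 50 u [14.3 14.8 15.1] v [-3.4  0.4  4.1]
40 100 u [ 9.  12.7 15.2] v [-3.3  0.4  4. ]
48 10 u [14.5 14.9 15.1] v [-2.2  0.7  3.6]
56 68 u [14.5 14.9 15.6] v [-3.   0.7  4.4]
64 77 u [14.4 15.  15.5] v [-3.3  0.4  4.2]
72 43 u [14.4 15.1 15.8] v [-3.4  0.3  4. ]
80 74 u [19.5 20.  20.5] v [-6.6  0.6  7.8]
88 406 u [ 0.6 18.2 20.6] v [-7.2  0.3  8.2]
96 194 u [ 4.6 19.1 20.4] v [-9.8  0.6 10.9]
104 473 u [ 1.8  7.1 20.6] v [-16.6   0.8  18. ]
112 573 u [ 3.6  9.  20.6] v [-17.5   0.3  18.6]
```

View pics/w3.png

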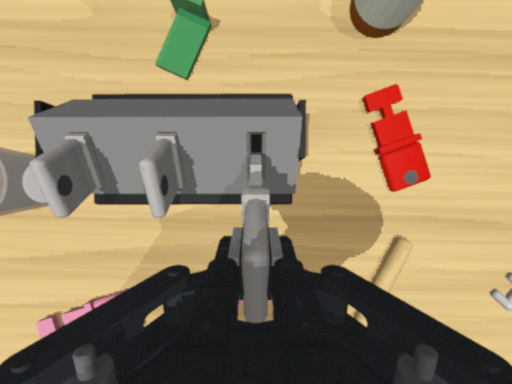

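Request:
{"api": "move_arm", "payload": {"moves": [{"gripper": -1, "xyz": [0.5, 0.04, 0.5], "angular": [-0.004, 0.01, -0.003]}, {"gripper": -1, "xyz": [0.85, 0.04, 1.7], "angular": [-0.004, 0.01, -0.003]}, {"gripper": -1, "xyz": [0.85, 0.04, 1.7], "angular": [-0.004, 0.01, -0.003]}, {"gripper": -1, "xyz": [1.1, 0.04, 2.5], "angular": [-0.004, 0.01, -0.003]}, {"gripper": -1, "xyz": [1.3, 0.04, 3.2], "angular": [-0.004, 0.01, -0.003]}, {"gripper": -1, "xyz": [1.3, 0.04, 3.2], "angular": [-0.004, 0.01, -0.003]}]}}

```text
clock: 14.22
position: [489.5, 131.8, 139.9]
ee_rot: [0.991, 0.014, 0.13, -0.001]
contact_force: [1.2, 0.3, -2.2]
gripper_width: 11.4
```

```bash
python3 - <<'E'
from h import *
for o in(50,30,0): P,Rt=slotpose('A',o); delta(P,Rt)
E
```

```text
xyz cm [-0.02  0.12 -0.07] ang [0.    0.001 0.002] rows>= 0.0 joints [ 0.66  0.17 -0.7   0.32 -0.51  0.67] F [ 1.2  0.3 -2.2] T [-0.02  0.39  0.07] w 11.4 t 14.22 pos [489.5 131.8 139.9]
xyz cm [0.5  0.12 1.86] ang [0.    0.001 0.002] rows>= 0.3 joints [ 0.66  0.17 -0.7   0.32 -0.51  0.67] F [ 1.2  0.3 -2.2] T [-0.02  0.39  0.07] w 11.4 t 14.22 pos [489.5 131.8 139.9]
xyz cm [1.27 0.13 4.76] ang [0.    0.001 0.002] rows>= 0.8 joints [ 0.66  0.17 -0.7   0.32 -0.51  0.67] F [ 1.2  0.3 -2.2] T [-0.02  0.39  0.07] w 11.4 t 14.22 pos [489.5 131.8 139.9]
```

Request:
{"api": "move_arm", "payload": {"moves": [{"gripper": -1, "xyz": [0.25, 0.1, 1.0], "angular": [0, 0, 0]}, {"gripper": -1, "xyz": [0.5, 0.1, 1.9], "angular": [0, 0, 0]}, {"gripper": -1, "xyz": [0.75, 0.1, 2.8], "angular": [0, 0, 0]}, {"gripper": -1, "xyz": [1.0, 0.1, 3.7], "angular": [0, 0, 0]}, {"gripper": -1, "xyz": [1.15, 0.1, 4.3], "angular": [0, 0, 0]}, {"gripper": -1, "xyz": [1.27, 0.1, 4.75], "angular": [0, 0, 0]}, {"gripper": -1, "xyz": [1.27, 0.1, 4.75], "angular": [0, 0, 0]}]}}

```text
clock: 15.1
position: [514.1, 131.4, 97.6]
ee_rot: [0.991, 0.014, 0.13, -0.002]
contact_force: [2.6, -0.8, -2.3]
gripper_width: 11.3
```

```bash
python3 - <<'E'
from h import *
for o in(0,): P,Rt=slotpose('A',o); delta(P,Rt)
E
```

```text
xyz cm [0.   0.02 0.04] ang [-0.     0.     0.002] rows>= 0.0 joints [ 0.62  0.27 -0.72  0.39 -0.39  0.63] F [ 2.6 -0.8 -2.3] T [ 0.02 -0.06 -0.01] w 11.3 t 15.1 pos [514.1 131.4  97.6]
```

Almost home. I'll press about 1 mm more until there is contact, release, and back off along the key axis.

Request:
{"api": "move_arm", "payload": {"moves": [{"gripper": -1, "xyz": [0.03, 0, 0.12], "angular": [0, 0, 0]}, {"gripper": -1, "xyz": [0.05, 0, 0.2], "angular": [0, 0, 0]}, {"gripper": -1, "xyz": [0.05, 0, 0.2], "angular": [0, 0, 0]}]}}

```text
clock: 15.48
position: [514.5, 131.4, 96.9]
ee_rot: [0.991, 0.014, 0.131, -0.002]
contact_force: [-3.6, 0.7, 6.4]
gripper_width: 11.3
```

```bash
python3 - <<'E'
from h import *
for o in(0,): P,Rt=slotpose('A',o); delta(P,Rt)
E
```

```text
xyz cm [-0.03  0.02 -0.03] ang [-0.    -0.     0.002] rows>= 0.0 joints [ 0.62  0.27 -0.73  0.4  -0.38  0.63] F [-3.6  0.7  6.4] T [0.15 1.15 0.06] w 11.3 t 15.47 pos [514.5 131.4  96.9]
```

Request:
{"api": "move_arm", "payload": {"moves": [{"gripper": 0.2, "xyz": [0, 0, 0], "angular": [0, 0, 0]}, {"gripper": 0.2, "xyz": [0, 0, 0], "angular": [0, 0, 0]}, {"gripper": 0.2, "xyz": [0, 0, 0], "angular": [0, 0, 0]}, {"gripper": 0.2, "xyz": [-0.5, 0, -2], "angular": [0, 0, 0]}, {"gripper": 0.2, "xyz": [-1.6, 0, -6], "angular": [0, 0, 0]}, {"gripper": 0.2, "xyz": [-1.7, 0, -6.5], "angular": [0, 0, 0]}, {"gripper": 0.2, "xyz": [-1.7, -4, -6.5], "angular": [0, 0, 0]}, {"gripper": 0.2, "xyz": [-1.7, -7.4, -6.5], "angular": [0, 0, 0]}, {"gripper": 0.2, "xyz": [-1.7, -7.4, -6.5], "angular": [0, 0, 0]}, {"gripper": 0.2, "xyz": [-1.7, -7.4, -6.5], "angular": [0, 0, 0]}]}}

```text
clock: 16.73
position: [479.0, 203.7, 153.3]
ee_rot: [0.992, 0.014, 0.129, -0.001]
contact_force: [-0.1, 0.0, -0.0]
gripper_width: 51.0
```

```bash
python3 - <<'E'
from h import *
from bench import arm
for o in(40,0,): P,Rt=slotpose('B',o); delta(P,Rt)
c=arm.get_calibration("wrist"); p,d=arm.get_image("wrist"); K,R,t=c["camera_matrix"],c["R"],c["t"]; Q=cloud(d,K,R,t).reshape(-1,3)
for k in "ABC":
    h=(Q-O[k])@nn; u=(Q-O[k])@S[:,0]; v=-(Q-O[k])@S[:,1]; m0=(abs(v)<16)&(abs(u)<32)
    m=m0&(h>20)&(h<64); print(k,m.sum(),"h98",np.percentile(h[m],[50,98]).round(1),"u",np.percentile(u[m],[2,98]).round(1),"v",np.percentile(v[m],[2,50,98]).round(1))
E
```

```text
xyz cm [ 0.73 -0.1   2.42] ang [0.001 0.002 0.002] rows>= 0.4 joints [ 0.81  0.18 -0.65  0.34 -0.58  0.52] F [-0.1  0.  -0. ] T [-0.03  0.5  -0.03] w 51.0 t 16.73 pos [479.  203.7 153.3]
xyz cm [ 1.78 -0.11  6.28] ang [0.001 0.002 0.002] rows>= 1.0 joints [ 0.81  0.18 -0.65  0.34 -0.58  0.52] F [-0.1  0.  -0. ] T [-0.03  0.5  -0.03] w 51.0 t 16.73 pos [479.  203.7 153.3]
A 2328 h98 [49.8 56.5] u [-21.4  23.8] v [-3.8  4.9  6.7]
B 1423 h98 [54.4 56.6] u [-21.3  24. ] v [-5.1  0.7  6.5]
C 2389 h98 [49.4 56.4] u [-21.1  24. ] v [-5.2 -3.5  5.3]
```

Request:
{"api": "move_arm", "payload": {"moves": [{"gripper": 0.2, "xyz": [0.3, -0.17, 1.0], "angular": [0, 0, 0]}, {"gripper": 0.2, "xyz": [0.73, -0.17, 2.4], "angular": [0, 0, 0]}, {"gripper": 0.2, "xyz": [1.25, -0.17, 4.3], "angular": [0, 0, 0]}, {"gripper": 0.2, "xyz": [1.78, -0.17, 6.3], "angular": [0, 0, 0]}, {"gripper": 0.2, "xyz": [1.78, -0.17, 6.3], "angular": [0, 0, 0]}, {"gripper": 0.2, "xyz": [1.78, -0.17, 6.3], "angular": [0, 0, 0]}]}}

```text
clock: 17.52
position: [512.9, 206.7, 97.9]
ee_rot: [0.991, 0.013, 0.13, -0.001]
contact_force: [0.0, -0.8, -0.5]
gripper_width: 51.2
```

```bash
python3 - <<'E'
from h import *
for o in(0,): P,Rt=slotpose('B',o); print(P); delta(P,Rt)
E
```

```text
[512.23509139 205.5317073   97.17432384]
xyz cm [-0.09  0.11  0.05] ang [0.    0.001 0.001] rows>= 0.0 joints [ 0.75  0.31 -0.67  0.42 -0.43  0.48] F [ 0.  -0.8 -0.5] T [ 0.01  0.56 -0.05] w 51.2 t 17.52 pos [512.9 206.7  97.9]
```

Good. Closing, then pulling out.

Request:
{"api": "move_arm", "payload": {"moves": [{"gripper": -1, "xyz": [-0.08, 0.05, 0.05], "angular": [0, 0, 0]}, {"gripper": -1, "xyz": [-0.08, 0.05, 0.05], "angular": [0, 0, 0]}, {"gripper": -1, "xyz": [-0.08, 0.05, 0.05], "angular": [0, 0, 0]}, {"gripper": -1, "xyz": [-0.08, 0.05, 0.05], "angular": [0, 0, 0]}, {"gripper": -1, "xyz": [-0.08, 0.05, 0.05], "angular": [0, 0, 0]}, {"gripper": -1, "xyz": [-0.08, 0.05, 0.05], "angular": [0, 0, 0]}]}}

```text
clock: 18.27
position: [512.2, 206.5, 98.0]
ee_rot: [0.991, 0.014, 0.131, -0.002]
contact_force: [-4.0, -0.3, 5.8]
gripper_width: 11.3
```

```bash
python3 - <<'E'
from h import *
for o in(0,80): P,Rt=slotpose('B',o); delta(P,Rt)
E
```

```text
xyz cm [-0.02  0.1   0.08] ang [-0.     0.     0.002] rows>= 0.0 joints [ 0.75  0.3  -0.68  0.43 -0.42  0.48] F [-4.  -0.3  5.8] T [-0.04  1.14 -0.02] w 11.3 t 18.27 pos [512.2 206.5  98. ]
xyz cm [-2.09  0.09 -7.65] ang [-0.     0.     0.002] rows>= 1.3 joints [ 0.75  0.3  -0.68  0.43 -0.42  0.48] F [-4.  -0.3  5.8] T [-0.04  1.14 -0.02] w 11.3 t 18.27 pos [512.2 206.5  98. ]
```

Request:
{"api": "move_arm", "payload": {"moves": [{"gripper": -1, "xyz": [-0.27, 0, -1.0], "angular": [0, 0, 0]}, {"gripper": -1, "xyz": [-0.67, 0, -2.5], "angular": [0, 0, 0]}, {"gripper": -1, "xyz": [-1.21, 0, -4.5], "angular": [0, 0, 0]}, {"gripper": -1, "xyz": [-1.74, 0, -6.5], "angular": [0, 0, 0]}, {"gripper": -1, "xyz": [-2.14, 0, -8.0], "angular": [0, 0, 0]}, {"gripper": -1, "xyz": [-2.14, 0, -8.5], "angular": [0, 0, 0]}, {"gripper": -1, "xyz": [-2.14, 0, -11], "angular": [0, 0, 0]}, {"gripper": -1, "xyz": [-2.14, 0, -13], "angular": [0, 0, 0]}, {"gripper": -1, "xyz": [-2.14, 0, -13], "angular": [0, 0, 0]}]}}

```text
clock: 19.4
position: [458.2, 205.5, 218.2]
ee_rot: [0.991, 0.014, 0.131, -0.003]
contact_force: [0.3, -0.3, -2.0]
gripper_width: 11.4
```

```bash
python3 - <<'E'
from h import *
P,Rt=holepose(90); delta(P,Rt)
E
```

```text
xyz cm [ 4.24 48.11  1.43] ang [-0.002 -0.524  0.016] rows>= 7.7 joints [ 0.85  0.07 -0.57  0.28 -0.76  0.56] F [ 0.3 -0.3 -2. ] T [-0.01  0.7   0.02] w 11.4 t 19.4 pos [458.2 205.5 218.2]
```

Request:
{"api": "move_arm", "payload": {"moves": [{"gripper": -1, "xyz": [0, 4, -4], "angular": [0, 0, 0]}, {"gripper": -1, "xyz": [0, 10, -5], "angular": [0, -0.05, 0]}, {"gripper": -1, "xyz": [0.5, 16, -5], "angular": [0, -0.2, 0.01]}, {"gripper": -1, "xyz": [1.5, 22, -4.5], "angular": [0, -0.35, 0.016]}, {"gripper": -1, "xyz": [3, 28, -4], "angular": [-0.002, -0.524, 0.016]}, {"gripper": -1, "xyz": [4.2, 34, -3], "angular": [-0.002, -0.524, 0.016]}, {"gripper": -1, "xyz": [4.2, 40, -2], "angular": [-0.002, -0.524, 0.016]}, {"gripper": -1, "xyz": [4.2, 45, -1], "angular": [-0.002, -0.524, 0.016]}, {"gripper": -1, "xyz": [4.2, 48.1, 1.0], "angular": [-0.002, -0.524, 0.016]}, {"gripper": -1, "xyz": [4.2, 48.1, 1.4], "angular": [-0.002, -0.524, 0.016]}]}}

```text
clock: 20.65
position: [514.1, -276.3, 210.6]
ee_rot: [0.991, 0.004, -0.134, 0.001]
contact_force: [0.7, 1.1, -1.6]
gripper_width: 11.3
```

Request:
{"api": "move_arm", "payload": {"moves": [{"gripper": -1, "xyz": [0, 0, 0], "angular": [0, 0, 0]}, {"gripper": -1, "xyz": [0, 0, 0], "angular": [0, 0, 0]}]}}

```text
clock: 20.9
position: [515.8, -273.8, 215.3]
ee_rot: [0.991, 0.006, -0.131, 0.002]
contact_force: [-0.4, -0.4, -1.8]
gripper_width: 11.5
```

```bash
cat > chk.py <<'E'
from h import *
from bench import arm
for o in(66,50): P,Rt=holepose(o); delta(P,Rt)
c=arm.get_calibration("wrist"); p,d=arm.get_image("wrist"); K,R,t=c["camera_matrix"],c["R"],c["t"]; Q=cloud(d,K,R,t).reshape(-1,3)
zo=arm.read_state()["position"][2]-16
m0=(abs(Q[:,1]+274)<14)&(Q[:,0]>505)&(Q[:,0]<560)
for lo in range(-50,8,10):
    m=m0&(Q[:,2]>zo+lo)&(Q[:,2]<zo+lo+8)&(Q[:,2]>112)
    if m.sum()>8: print(lo,m.sum(),"x",np.percentile(Q[m,0],[3,50,97]).round(1),"y",np.percentile(Q[m,1],[3,50,97]).round(1))
E
python3 chk.py
```

```text
xyz cm [0.68 0.03 2.37] ang [0.003 0.    0.   ] rows>= 0.4 joints [-0.18  0.45  0.02  0.05 -1.4   1.75] F [-0.4 -0.4 -1.8] T [ 0.06 -0.65 -0.01] w 11.5 t 20.9 pos [ 515.8 -273.8  215.3]
xyz cm [1.1  0.03 3.91] ang [0.003 0.    0.   ] rows>= 0.7 joints [-0.18  0.45  0.02  0.05 -1.4   1.75] F [-0.4 -0.4 -1.8] T [ 0.06 -0.65 -0.01] w 11.5 t 20.9 pos [ 515.8 -273.8  215.3]
-50 21 x [539.4 539.9 540.3] y [-277.6 -274.  -270.3]
-40 60 x [539.3 539.8 540.2] y [-277.5 -273.9 -269.7]
-30 66 x [539.3 539.8 540.3] y [-277.2 -273.2 -269.8]
-20 73 x [539.4 539.8 540.3] y [-277.  -273.2 -270. ]
0 434 x [526.1 543.1 545.2] y [-281.2 -273.6 -265.7]
```

Request:
{"api": "move_arm", "payload": {"moves": [{"gripper": -1, "xyz": [0.68, 0.02, 2.37], "angular": [0.003, 0, 0]}, {"gripper": -1, "xyz": [0.68, 0.02, 2.37], "angular": [0.003, 0, 0]}, {"gripper": -1, "xyz": [0.9, 0.02, 3.2], "angular": [0.003, 0, 0]}, {"gripper": -1, "xyz": [1.1, 0.02, 3.9], "angular": [0.003, 0, 0]}, {"gripper": -1, "xyz": [1.1, 0.02, 3.9], "angular": [0.003, 0, 0]}]}}

```text
clock: 21.58
position: [515.7, -274.8, 174.0]
ee_rot: [0.991, 0.006, -0.132, 0.0]
contact_force: [0.3, -0.0, -1.3]
gripper_width: 11.7
```

```bash
python3 -c "
from h import *
for o in (50,-1): P,Rt=holepose(o); delta(P,Rt)"
```

```text
xyz cm [ 0.04 -0.06 -0.08] ang [-0.001  0.002 -0.001] rows>= 0.0 joints [-0.19  0.48 -0.03  0.05 -1.32  1.75] F [ 0.3 -0.  -1.3] T [ 0.01 -0.57  0.01] w 11.7 t 21.57 pos [ 515.7 -274.8  174. ]
xyz cm [ 1.37 -0.06  4.84] ang [-0.001  0.002 -0.001] rows>= 0.8 joints [-0.19  0.48 -0.03  0.05 -1.32  1.75] F [ 0.3 -0.  -1.3] T [ 0.01 -0.57  0.01] w 11.7 t 21.57 pos [ 515.7 -274.8  174. ]
```

Request:
{"api": "move_arm", "payload": {"moves": [{"gripper": -1, "xyz": [0.3, -0.05, 1.0], "angular": [0, 0, 0]}, {"gripper": -1, "xyz": [0.59, -0.05, 2.0], "angular": [0, 0, 0]}, {"gripper": -1, "xyz": [0.87, -0.05, 3.0], "angular": [0, 0, 0]}, {"gripper": -1, "xyz": [1.15, -0.05, 4.0], "angular": [0, 0, 0]}, {"gripper": -1, "xyz": [1.3, -0.05, 4.6], "angular": [0, 0, 0]}, {"gripper": -1, "xyz": [1.36, -0.05, 4.85], "angular": [0, 0, 0]}, {"gripper": -1, "xyz": [1.4, -0.05, 5.0], "angular": [0, 0, 0]}, {"gripper": -1, "xyz": [1.4, -0.05, 5.0], "angular": [0, 0, 0]}]}}

```text
clock: 22.58
position: [516.2, -274.4, 124.1]
ee_rot: [0.991, 0.006, -0.131, 0.001]
contact_force: [-2.3, 1.4, 4.4]
gripper_width: 11.3
```

```bash
python3 -c "
from h import *
turned();P,Rt=holepose(-1); delta(P,Rt)
turnrows([.15,.3,.45,.6,.7])"
```

```text
turn 0.001 F [-2.3  1.4  4.4] T [ 0.6   0.51 -0.11] w 11.3 pos [ 516.2 -274.4  124.1] t 22.57 j [-0.19  0.53 -0.09  0.05 -1.21  1.74]
xyz cm [ 0.02 -0.02  0.04] ang [-0.     0.001 -0.001] rows>= 0.0 joints [-0.19  0.53 -0.09  0.05 -1.21  1.74] F [-2.3  1.4  4.4] T [ 0.6   0.51 -0.11] w 11.3 t 22.57 pos [ 516.2 -274.4  124.1]
0.15 [ 0.01 -0.07 -0.  ] [0.039 0.    0.145]
0.3 [ 0.02 -0.14 -0.01] [0.078 0.    0.29 ]
0.45 [ 0.05 -0.21 -0.01] [0.117 0.    0.434]
0.6 [ 0.08 -0.28 -0.02] [0.156 0.    0.579]
0.7 [ 0.11 -0.32 -0.03] [0.182 0.    0.676]
```

Home at 124.1, as predicted, with contact. Turning to 0.7.

Request:
{"api": "move_arm", "payload": {"moves": [{"gripper": -1, "xyz": [0.01, -0.07, 0.02], "angular": [0.039, 0, 0.145]}, {"gripper": -1, "xyz": [0.02, -0.14, 0.02], "angular": [0.078, 0, 0.29]}, {"gripper": -1, "xyz": [0.05, -0.21, 0.02], "angular": [0.117, 0, 0.434]}, {"gripper": -1, "xyz": [0.08, -0.28, 0.01], "angular": [0.156, 0, 0.579]}, {"gripper": -1, "xyz": [0.11, -0.32, 0], "angular": [0.182, 0, 0.676]}, {"gripper": -1, "xyz": [0.11, -0.32, 0], "angular": [0.182, 0, 0.676]}]}}

```text
clock: 23.32
position: [517.5, -272.4, 124.1]
ee_rot: [0.933, -0.334, -0.123, -0.044]
contact_force: [-2.0, -2.2, 6.4]
gripper_width: 11.3
```

```bash
python3 -c "
from h import *
turned()
turnrows([.15,.3,.45,.6,.75])"
```

```text
turn 0.7 F [-2.  -2.2  6.4] T [-0.46  0.59  0.17] w 11.3 pos [ 517.5 -272.4  124.1] t 23.32 j [-0.27  0.54 -0.01 -0.11 -1.27  1.19]
0.15 [ 0.01 -0.07 -0.  ] [ 0.039 -0.     0.145]
0.3 [ 0.02 -0.14 -0.01] [ 0.077 -0.     0.29 ]
0.45 [ 0.05 -0.21 -0.01] [ 0.116 -0.     0.435]
0.6 [ 0.08 -0.28 -0.02] [ 0.155 -0.     0.58 ]
0.75 [ 0.13 -0.33 -0.03] [ 0.194 -0.     0.725]
```

Only 0.17 N m at 0.70, so this is the right key. On to the stop.

Request:
{"api": "move_arm", "payload": {"moves": [{"gripper": -1, "xyz": [0.01, -0.07, 0.0], "angular": [0.039, 0, 0.145]}, {"gripper": -1, "xyz": [0.02, -0.14, 0.0], "angular": [0.077, 0, 0.29]}, {"gripper": -1, "xyz": [0.05, -0.21, 0.0], "angular": [0.116, 0, 0.435]}, {"gripper": -1, "xyz": [0.08, -0.28, -0.01], "angular": [0.155, 0, 0.58]}, {"gripper": -1, "xyz": [0.12, -0.32, -0.02], "angular": [0.184, 0, 0.686]}, {"gripper": -1, "xyz": [0.13, -0.33, -0.02], "angular": [0.194, 0, 0.725]}, {"gripper": -1, "xyz": [0.13, -0.33, -0.02], "angular": [0.194, 0, 0.725]}]}}

```text
clock: 24.2
position: [519.5, -271.6, 124.1]
ee_rot: [0.746, -0.653, -0.098, -0.084]
contact_force: [-5.2, -4.7, 6.7]
gripper_width: 11.2
```

```bash
python3 -c "
from h import *
turned()
turnrows([.05,.1])"
```

```text
turn 1.449 F [-5.2 -4.7  6.7] T [-1.25  1.56  0.47] w 11.2 pos [ 519.5 -271.6  124.1] t 24.2 j [-0.33  0.5  -0.03 -0.25 -1.18  0.58]
0.05 [ 0.   -0.02 -0.  ] [ 0.013 -0.     0.048]
0.1 [ 0.   -0.05 -0.  ] [ 0.026 -0.     0.097]
```

Request:
{"api": "move_arm", "payload": {"moves": [{"gripper": -1, "xyz": [0.08, 0.06, 0], "angular": [0.013, 0, 0.048]}, {"gripper": -1, "xyz": [0.08, 0.04, 0], "angular": [0.026, 0, 0.097]}, {"gripper": -1, "xyz": [0.08, 0.04, 0], "angular": [0.026, 0, 0.097]}]}}

```text
clock: 24.58
position: [519.1, -271.7, 124.1]
ee_rot: [0.715, -0.687, -0.094, -0.089]
contact_force: [-4.7, -2.9, 8.5]
gripper_width: 11.1
```

```bash
python3 -c "
from h import *
turned()"
```

```text
turn 1.543 F [-4.7 -2.9  8.5] T [-0.7   1.53  1.81] w 11.1 pos [ 519.1 -271.7  124.1] t 24.57 j [-0.34  0.49 -0.04 -0.26 -1.16  0.5 ]
```

The torque rise to 1.8 N m at 1.54 means it's at the stop. I'll relax the twist, release and retreat.

Request:
{"api": "move_arm", "payload": {"moves": [{"gripper": -1, "xyz": [0.06, 0.06, 0], "angular": [-0.02, 0, -0.075]}, {"gripper": -1, "xyz": [0.06, 0.06, 0], "angular": [-0.02, 0, -0.075]}, {"gripper": 0.2, "xyz": [0.06, 0.06, 0], "angular": [-0.02, 0, -0.075]}, {"gripper": 0.2, "xyz": [0.06, 0.06, 0], "angular": [-0.02, 0, -0.075]}, {"gripper": 0.2, "xyz": [0.06, 0.06, 0], "angular": [-0.02, 0, -0.075]}, {"gripper": 0.2, "xyz": [0.06, 0.06, 0], "angular": [-0.02, 0, -0.075]}, {"gripper": 0.2, "xyz": [0.06, 0.06, -2], "angular": [-0.02, 0, -0.075]}, {"gripper": 0.2, "xyz": [0.06, 0.06, -6], "angular": [-0.02, 0, -0.075]}, {"gripper": 0.2, "xyz": [0.06, 0.06, -11], "angular": [-0.02, 0, -0.075]}, {"gripper": 0.2, "xyz": [0.06, 0.06, -11], "angular": [-0.02, 0, -0.075]}]}}

```text
clock: 25.82
position: [522.6, -301.4, 232.5]
ee_rot: [0.738, -0.662, -0.093, -0.088]
contact_force: [0.4, 0.3, -1.2]
gripper_width: 51.3
```

```bash
python3 - <<'E'
from h import *
from bench import arm
turned()
c=arm.get_calibration("wrist"); p,d=arm.get_image("wrist"); np.savez("w4.npz",p=p,d=d,K=c["camera_matrix"],R=c["R"],t=c["t"])
s,_=arm.get_image("scene")
Q=cloud(d,c["camera_matrix"],c["R"],c["t"]).reshape(-1,3)
m=(np.hypot(Q[:,0]-521,Q[:,1]+274)<32)&(Q[:,2]>120)&(Q[:,2]<172)
B=Q[m]; print(m.sum(),"z98",np.percentile(B[:,2],[50,98]).round(1)); T=B[B[:,2]>np.percentile(B[:,2],98)-6]
r=cv2.minAreaRect(T[:,:2].astype(np.float32)); print("bow top",r)
cv2.imwrite("pics/f.png",np.hstack([p,cv2.resize(s[90:282,120:376],(512,384),interpolation=cv2.INTER_CUBIC)])[:, :][::1] if 0 else cv2.resize(np.hstack([p,cv2.resize(s[90:282,120:376],(512,384),interpolation=cv2.INTER_CUBIC)]),(800,300),interpolation=cv2.INTER_AREA))
E
```

```text
turn 1.475 F [ 0.4  0.3 -1.2] T [-0.51 -0.03  0.  ] w 51.3 pos [ 522.6 -301.4  232.5] t 25.82 j [-0.38  0.43  0.15 -0.23 -1.41  0.54]
882 z98 [160.6 163. ]
bow top ((520.7606811523438, -274.9130554199219), (11.532408714294434, 48.720069885253906), 7.07815408706665)
```

View pics/f.png

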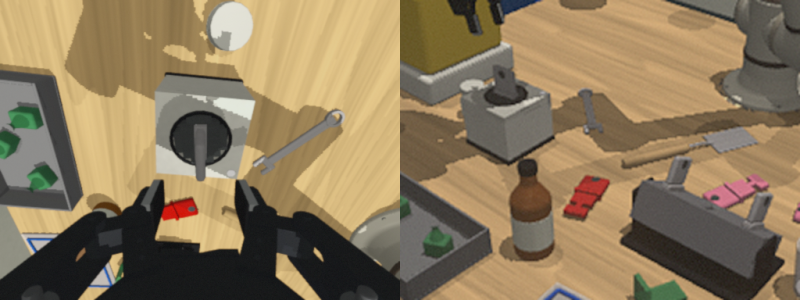

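The wrist view shows the key upright in the barrel at (200,150), with its bow turned about 83°. The bow top is at z 163, against 163 expected (107+56). The scene view shows the other two keys seated in the stand and the bystanders in place. Handing in.

```bash
python3 -c "
from bench import arm
print(arm.job_done())"
```

```text
the job is handed in; nothing more can be done
None
```

The middle key in the stand turned out to be the right one. I left it in the switch, fully home and turned to the stop, and handed the job in at about 26 s of the 72 s allowed.

- **First key tried (the one nearest the console):** it ran hard against the wards, about 2.4 N m of torque at 0.69 rad. I turned it back to 0 and returned it to its own slot. It seated at the same height and contact force as when I first gripped it, and its bow top measured 56.5 mm above the sloped face, as it should.
- **Middle key:** it passed 0.70 rad at only 0.17 N m. The torque rose to 1.8 N m with the gripper at 1.54 rad, which I took as the stop.
- **After release:** its bow top was at z 163 mm, where fully home should be 163 mm. It was centred at (520.8, −274.9), within about 1 mm of the measured keyhole, and turned about 1.46 rad. Allowing for play in the hole, I estimate the barrel at 1.38 rad or more.
- **Third key:** never touched. It also read home.
- **Bystanders:** no contact was felt near any of them. In the last views the bottle, jar and bracket looked in place. The cup was only just at the edge, and I didn't measure any of them again.

Two checks disagreed along the way:
- **Wrist limits:** my first approach at a 30° tilt ran the wrist joints up to their limits, so I backed off and gripped with the tool 15° from vertical.
- **Height estimate:** I had the slot height about 1 to 2 mm too low, so I seated each key by feeling for contact.

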